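# Clip the inspection lamp onto the lamp loop

## Robot

A 6-joint arm with a two-finger parallel gripper is mounted at the origin on the work surface. World frame = base frame: x ahead of the robot, y to its left, z up, the work surface at z = 0. Lengths are in m, angles in degrees, forces in N, time in s.
With the tool pointing down it reaches from about 0.3 to 0.75 m from the base axis. Payload 8.5 kg.
Tool frame: the origin (TCP) lies midway between the tips of the shut fingers; the grasp point (between the pads) lies 19 mm behind it (env.tcp_to_grasp is the z of the grasp point in the tool frame, in m); z points along the fingers, y is the line along which they close (so a half turn about z gives the same grasp; the last joint's range is limited). The gripper opens to 85 mm and grips with 20 to 120 N. Pads are 22 mm wide; open, the fingers measure 114 mm over their backs; the gripper's body (76 mm by 85 mm) begins 54 mm behind the grasp point. The pads swing forward as they close: fully open they stand 13 mm farther back than shut.
Start: joints at [51.721, 21.807, 74.336, -0, 83.858, -12.336], TCP at [0.241, 0.495, 0.193] pointing down, gripper open.
Joint ranges: [-178.18, 178.18], [-50.72, 133.34], [12.68, 142.11], [-81.47, 261.47], [9.98, 163.14], [-165.26, 165.26]. Speed limits (degrees/s): [136.94, 136.94, 180, 180, 180, 180].

## Interface

Orientations are given as a 3x3 rotation matrix whose columns are the frame's x, y, z axes.
In Python, from rig import env, imaging, job, models gives the robot as it stands. The module is installed in compiled form; this text tells all that it offers.
- The arm moves only by the tool jog_arm, never from a script. Its argument "plan" is text: rows parted by semicolons, each of 7 numbers parted by spaces: the turn, a rotation vector about the tool's x, y, z in degrees, then the shift along the tool's x, y, z in cm, then the closure in counts, from 0 (fully open) to 255 (shut). In form: rx ry rz x y z claw; .... A call has 1 to 10 rows; each row shifts and turns the commanded pose from where the row before left it, along the tool's axes as they then stand; what a row does not reach is not made up. A row lasts 1/12 s, in which the tool goes at most 41.7 mm and 7.16 degrees, less where a joint would pass 70% of its speed; a pose out of reach is approached as far as the arm can. A call with a gripper value outside its range is refused whole. The fingers move at their own pace and stop on an object; "grip_force" is the grip in N (left out, the last holds). Time passes only in rows, so rows that do not move let the fingers close. It gives the time, the measured TCP pose, the force, the opening and the grip force at its end, in the units of the state.
- env.observe(): the state, without advancing time (a new reading comes with each control period).
- imaging.get_image(name): name is "scene" or "top" or "wrist"; returns a dict with "pixels" (400x640x3 uint8, red, green, blue), "depth" (400x640 float32, m along the optical axis (not along the pixel's ray), 0 where there is no reading), "fov_y" (degrees; the focal length in pixels is half the picture's height over the tangent of half this angle, whatever the lens; pixels are square), "cx", "cy" (the principal point, pixels), "world_from_camera" (4x4, takes a point from camera to world coordinates). Camera axes: x right, y down, z forward; pixel columns grow to the right and rows downward; lengths in m; the calibration is good to about 2 mm. A picture is of the moment at which its call begins.
- job.close_job(): hands the job in; it is judged then, once.
Trained networks look in the newest picture that a camera, given by its name, has taken for a name from the list of things; names that differ only in an ending like _2 or _b are one class to them, and where a whole thing is asked for, a point or a joint stands for the part that bears it (a point fixed in the world has none). Each returns a list of dicts, best first, with "confidence" (0 to 1); they miss things now and then, are a little off and sometimes report something else, mostly with a low value. They report only what shows in the picture. A call takes as long as a camera call. They do not tell look-alikes from the thing itself.
- models.outline_of(camera, query): "region" (400x640 bool, what is visible of it) and "bbox" ([centre column, centre row, width, height] in pixels, round what is visible of it).
- models.tip_of(camera, query): "at" ([column, row] in pixels: a listed point, or the origin of a listed thing).
The state is a dict: "time_s": time; "q": joint angles; "qvel": joint speeds; "joint_efforts": joint torques, N m; "position": TCP position; "tool_rot": TCP orientation; "ft_force": force on the tool from outside, world axes, zero at the start; "wrist_torque": the same for the moment, N m; "grip_width": finger opening in m; "gripper_force": force on a finger pad.
Only numpy, scipy, OpenCV 4.12 (cv2) and the standard library are available. Lean on these libraries where they do the work, as an engineer would, in place of code of your own. Each camera call takes 0.05 s, during which the arm holds its last target. There are 200 camera calls.

## Task

Take the inspection lamp out of its charging dock and clip its snap hook onto the steel loop of the lamp stand: press the sprung gate against the front bar of the loop until the bar has passed inside and the gate has sprung shut behind it, then prove the catch with a short steady tug of about 8 N. Be gentle: never push or pull the lamp against the stand with more than 15 N. Then let the lamp down, let go and leave it hanging still from the loop by its hook, with the other things on the bench undisturbed.

Things in the scene. Friction and masses are not known exactly. Their poses are not given: they have to be found in the camera images.
- lamp: inspection lamp, 0.18 to 0.31 kg: yellow bar 170 long, 34 wide, 30 thick, white LED strip, steel snap hook at one end. Origin: centre of the bar. x runs along it to the hook, z to the LED face, y across the 34 width. In the dock it lies 30 degrees off level, hook end up, LED face up. The hook folds in the x-z plane on a stiff friction pin at lamp x = 88, z = 0, between two ears
- lamp_grip (a point): on the lamp's centre line (mid width and thickness) at lamp x = 48, at the black rubber grip 37 mm from the hook end of the bar: the place to hold it, across the 34 mm width; axes as the lamp's
- hook_pin (a point): the hook's fold pin (lamp x = 88), on the lamp; axes as the lamp's. The hook stands up to 14 degrees either way from straight; this angle is not measured: see it or feel for the gate. The pin holds it stiffly (0.6 N m). Hook sizes from the pin, hook straight: 7 mm round steel, spine at z = +15.5, far end at x = 73, nose on the back side (z = -11.5) pointing back to the lamp, its tip at x = 42.5
- gate (a joint): orange sprung gate, the only way in: 6 mm rod at z = -10.5 from x = 10 (its pivot) to 45 (from the fold pin, hook straight). 0 = shut on the nose, grows to a stop at 0.57 rad as it is pushed in, +z (3 N to start, 6.5 N fully in). An 8 mm bar passes with its centre at x = 34 to 38.5, pushed in 14 mm from first touch to the stop, then moved in +x over the nose; it seats at x = 55, z = 1
- loop_bar (a point): middle of the front bar of the stand's loop: level steel bar, 8 mm round, 48 long, 275 to 310 above the bench, on the robot's side. y along the bar, z up, x away from the robot to the post. The loop is a level U: two 8 mm legs, 62 apart, run 50 mm in +x to a blue cross plate 85 wide; open air between bar and plate, above and below
- stand: the fixed lamp stand: round steel post 160 mm behind the front bar, blue arm and the steel loop. Origin under the loop's front bar, 275 mm below it; x from the bar to the post
- dock: the fixed grey charging dock: black foot 150 x 85, a 24 mm wide rest sloping up at 30 degrees in +x, with a heel and two low cheeks round the lowest 40 mm of the lamp. Origin on the bench; the lamp's centre stands 100 mm above it at the start. The lamp comes out upwards
- nut_jar: bystander: jar with a yellow lid, 92 across, 150 tall; origin under its centre
- spray_can: bystander: spray can, 54 across, 150 tall; origin under its centre
- tape_measure: bystander: green tape measure, 72 x 36 x 62 tall; origin under its centre
- paper_roll: bystander: blue paper roll, 124 across, 230 tall; origin under its centre
Not all that is in view belongs to the job. Leave any purple look-alike of the lamp alone. What is shaped like the dock but pink is not meant.

How it is judged (in metres and radians):
On the way, in this order (a step that is already met when the one before it is completed fails the run):
1. the lamp is held and lifted out of its dock (contact force between the fingers and lamp above 1 N and contact force between lamp and dock below 0.05 N and distance of lamp from where it was at the start of the episode above 0.05 m), for 0.2 s.
2. the loop's bar presses the gate open (value of joint gate above 0.3 rad and contact force between stand and lamp above 0.5 N), for 0.05 s.
3. the bar is inside the hook, the gate has sprung shut behind it, and a tug of more than 5 N shows that it holds (x of loop_bar in the frame of hook_pin between 0.04 and 0.066 m and z of loop_bar in the frame of hook_pin between -0.017 and 0.02 m and y of loop_bar in the frame of hook_pin between -0.024 and 0.024 m and value of joint gate below 0.08 rad and contact force between lamp and stand above 5 N), for 0.2 s.
At the end, for the whole second after the job is handed in: The lamp hangs from the loop: the bar is inside the hook (40 to 66 mm beyond the fold pin), the gate is shut (under 0.08 rad), the lamp points straight down within 0.3 rad and is at rest (under 0.05 m/s and 0.4 rad/s), its weight on the loop, let go by the gripper (x of loop_bar in the frame of hook_pin between 0.04 and 0.066 m and z of loop_bar in the frame of hook_pin between -0.017 and 0.02 m and y of loop_bar in the frame of hook_pin between -0.024 and 0.024 m and value of joint gate below 0.08 rad and angle between lamp's own x axis and vertical below 0.3 rad and linear speed of lamp below 0.05 m/s and angular speed of lamp below 0.4 rad/s and contact force between lamp and stand above 0.8 N and contact force between the fingers and lamp below 0.05 N); the robot touches nothing.
It fails at once if the lamp is pushed or pulled against the stand with more than 15 N while the gripper holds it (contact force between lamp and stand above 15 N and contact force between the fingers and lamp above 30 N).
It fails at once if the nut jar is disturbed (moved more than 15 mm) (distance of nut_jar from where it was at the start of the episode above 0.015 m).
It fails at once if the spray can is disturbed (moved more than 15 mm) (distance of spray_can from where it was at the start of the episode above 0.015 m).
It fails at once if the tape measure is disturbed (moved more than 15 mm) (distance of tape_measure from where it was at the start of the episode above 0.015 m).
It fails at once if the paper roll is disturbed (moved more than 15 mm) (distance of paper_roll from where it was at the start of the episode above 0.015 m).
It also fails if it takes over 72 s, if anything falls off the work surface, if the arm or the gripper's body presses on something with over 40 N, if the wrist force passes 120 N, or if a joint passes its speed limit or range.

## Working session

There is one attempt and no reset: what is moved stays moved. The work goes in short steps, Python scripts to look and compute and a tool call to move; the robot and the scene stay as the last step left them, time stands still between calls to the robot, and variables do not carry over. Pictures are saved under pics/ and viewed, at most 10 in all, crops included, and the job is handed in when it is done.

Besides the shell and the picture viewer there is one more tool, called after "Emit:" in YAML: its name, and indented under it one key for each argument. jog_arm: Moves the arm, as the interface text tells. Its arguments: {"type":"object","properties":{"plan":{"type":"string"},"grip_force":{"type":"number"}},"required":["plan"]}

```bash
mkdir -p pics; cat > h.py <<'E'
import numpy as np, cv2
from rig import env, imaging, job, models
def cloud(im):
    f=200/np.tan(np.radians(im["fov_y"])/2); d=im["depth"]
    v,u=np.mgrid[0:400,0:640]
    P=np.stack([(u-im["cx"])/f*d,(v-im["cy"])/f*d,d],-1)
    T=np.array(im["world_from_camera"]); W=P@T[:3,:3].T+T[:3,3]
    W[d<=0]=np.nan
    return W
def save(im,n): cv2.imwrite("pics/"+n,im["pixels"][:,:,::-1])
E
python3 - <<'E'
from h import *
np.set_printoptions(precision=3,suppress=True)
ims=[]
for c in ["scene","top"]:
    im=imaging.get_image(c); W=cloud(im); ims.append(im["pixels"])
    save(im,c+"0.png"); T=np.array(im["world_from_camera"]); print(c,im["fov_y"],T[:3,3],T[:3,2])
    for q in ["lamp","gate","stand","dock","nut_jar","spray_can","tape_measure","paper_roll"]:
        for r in models.outline_of(c,q)[:2]:
            p=W[r["region"]]; p=p[~np.isnan(p[:,0])]
            print(q,round(r["confidence"],2),np.round(r["bbox"]),np.median(p,0),np.percentile(p,2,0),np.percentile(p,98,0))
    for q in ["lamp_grip","hook_pin","loop_bar"]:
        for r in models.tip_of(c,q)[:2]:
            u,v=np.round(r["at"]).astype(int); print(q,r["confidence"],u,v,W[v,u])
s=env.observe(); print(s["position"],s["tool_rot"],env.tcp_to_grasp,s["time_s"],s["ft_force"])
E
```

```text
scene 42.55154307221023 [1.301 0.384 1.269] [-0.594 -0.226 -0.772]
lamp 0.81 [331. 218.  46.  57.] [0.423 0.102 0.028] [ 0.33  -0.006 -0.003] [0.481 0.18  0.035]
lamp 0.78 [399. 246.  22.  46.] [0.486 0.311 0.132] [0.381 0.291 0.014] [0.588 0.327 0.174]
stand 0.6 [268. 266.  48. 110.] [0.776 0.054 0.307] [ 0.501 -0.052  0.   ] [0.824 0.081 0.331]
dock 0.73 [452. 271.  39.  62.] [0.466 0.471 0.015] [0.383 0.43  0.007] [0.524 0.516 0.108]
dock 0.6 [393. 250.  39.  54.] [0.448 0.292 0.014] [0.377 0.264 0.001] [0.522 0.347 0.119]
nut_jar 0.77 [216. 181.  36.  55.] [ 0.476 -0.247  0.114] [ 0.422 -0.296  0.008] [ 0.498 -0.219  0.154]
spray_can 0.85 [166. 239.  26.  48.] [ 0.71  -0.277  0.101] [ 0.629 -0.351 -0.001] [ 0.726 -0.263  0.154]
tape_measure 0.67 [351. 277.  20.  32.] [0.597 0.219 0.057] [ 0.557  0.188 -0.001] [0.62  0.244 0.066]
paper_roll 0.73 [267. 266.  49. 111.] [0.768 0.053 0.306] [ 0.492 -0.047 -0.002] [0.824 0.08  0.331]
paper_roll 0.6 [404. 306.  65.  89.] [0.703 0.376 0.22 ] [0.612 0.317 0.005] [0.727 0.432 0.233]
lamp_grip 0.84 397 242 [0.502 0.311 0.145]
lamp_grip 0.65
[... 731 characters left out ...]
5   0.148] [ 0.411 -0.299  0.009] [ 0.489 -0.222  0.154]
spray_can 0.69 [440. 132.  27.  29.] [ 0.69  -0.284  0.133] [ 0.672 -0.335 -0.001] [ 0.762 -0.266  0.154]
tape_measure 0.64 [291. 169.  19.  24.] [0.579 0.208 0.06 ] [0.551 0.183 0.006] [0.613 0.234 0.066]
paper_roll 0.96 [237. 134.  54.  57.] [0.652 0.357 0.228] [0.605 0.311 0.017] [0.72  0.423 0.234]
lamp_grip 0.84 230 273 [0.214 0.412 0.031]
lamp_grip 0.69 328 224 [0.384 0.079 0.026]
hook_pin 0.91 342 232 [0.357 0.03  0.004]
hook_pin 0.85 216 278 [0.195 0.463 0.019]
loop_bar 0.74 341 125 [0.653 0.042 0.306]
[0.241 0.495 0.193] [[-0.899  0.437  0.   ]
 [ 0.437  0.899 -0.   ]
 [-0.    -0.    -1.   ]] -0.0187 1.2 [-0.331  0.096 -0.37 ]
```

View pics/scene0.png

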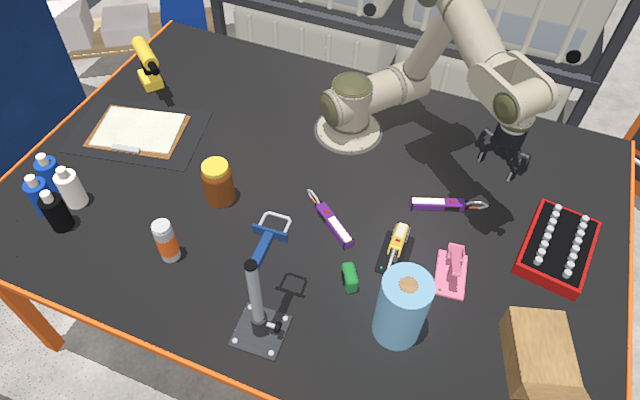

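View pics/top0.png

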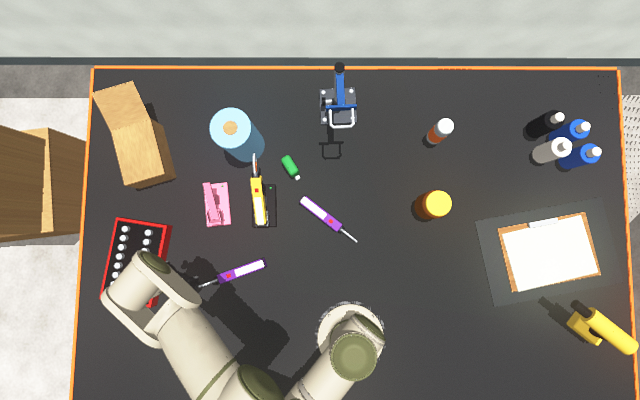

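The scene view shows the yellow lamp in its dock (about 397,242), hook towards the paper roll (404,306). The stand loop is at (272,220), and the purple lamps and pink dock are decoys. The top view shows the lamp at (259,200) with the hook at (256,160), and the loop's front bar at about (341,125).

```bash
python3 - <<'E'
from h import *
np.set_printoptions(precision=4,suppress=True)
im=imaging.get_image("top"); W=cloud(im); hsv=cv2.cvtColor(im["pixels"],cv2.COLOR_RGB2HSV)
r=[r for r in models.outline_of("top","lamp") if 230<r["bbox"][0]<280][0]
m=r["region"]; p=W[m]; h=hsv[m]; 
ye=(h[:,0]>18)&(h[:,0]<38)&(h[:,1]>120); y=p[ye&(p[:,2]>.03)]
print("yellow",len(y),y.mean(0),y.min(0),y.max(0)); 
q=y[:,:2]-y[:,:2].mean(0); w,v=np.linalg.eigh(q.T@q); print("dir",v[:,1])
vv,uu=np.nonzero(m)
for a,b,c,d in sorted(zip(vv,uu,p.tolist(),im["pixels"][m].tolist()))[::3]:
    if c[2]>.05: print(a,b,np.round(c,3),d)
# stand loop
W2=W[85:140,320:365]; s=(W2[...,2]>.25)
for row in range(30,45): 
    print(85+row,[ (320+c,np.round(W2[row,c],3).tolist()) for c in range(45) if s[row,c]][::4])
E
```

```text
yellow 256 [0.4844 0.302  0.1305] [0.3878 0.2863 0.0771] [0.5368 0.3243 0.1598]
dir [-0.9854 -0.17  ]
155 254 [0.594 0.31  0.173] [244, 245, 247]
156 255 [0.593 0.309 0.163] [117, 121, 127]
157 255 [0.592 0.311 0.153] [122, 126, 129]
158 255 [0.588 0.311 0.153] [123, 127, 132]
159 255 [0.586 0.311 0.15 ] [127, 131, 134]
160 254 [0.578 0.309 0.175] [236, 239, 241]
161 253 [0.574 0.312 0.178] [251, 253, 254]
161 256 [0.58  0.309 0.147] [149, 142, 140]
162 255 [0.577 0.312 0.145] [183, 105, 68]
163 254 [0.569 0.309 0.174] [239, 244, 248]
164 253 [0.566 0.313 0.172] [235, 239, 241]
164 256 [0.57  0.308 0.147] [255, 160, 81]
165 255 [0.564 0.307 0.166] [186, 116, 78]
166 254 [0.56  0.309 0.171] [246, 251, 255]
167 253 [0.557 0.313 0.167] [196, 200, 204]
167 256 [0.562 0.309 0.14 ] [195, 99, 59]
168 255 [0.554 0.307 0.168] [199, 159, 138]
169 254 [0.551 0.31  0.168] [251, 255, 255]
170 255 [0.548 0.307 0.164] [210, 175, 157]
171 256 [0.549 0.309 0.141] [150, 85, 58]
172 253 [0.545 0.318 0.145] [147, 150, 153]
172 256 [0.546 0.309 0.139] [121, 114, 116]
172 259 [0.545 0.299 0.143] [53, 49, 
[... 7884 characters left out ...]
09]), (354, [0.661, 0.006, 0.307])]
123 [(330, [0.658, 0.073, 0.309]), (352, [0.658, 0.012, 0.308])]
124 [(330, [0.655, 0.073, 0.307]), (352, [0.655, 0.012, 0.309])]
125 [(330, [0.653, 0.073, 0.303]), (334, [0.653, 0.062, 0.307]), (338, [0.653, 0.051, 0.306]), (342, [0.653, 0.039, 0.306]), (346, [0.653, 0.028, 0.306]), (350, [0.653, 0.017, 0.305])]
126 [(331, [0.65, 0.07, 0.306]), (335, [0.648, 0.059, 0.312]), (339, [0.649, 0.048, 0.31]), (343, [0.649, 0.037, 0.308]), (347, [0.649, 0.026, 0.308]), (351, [0.649, 0.015, 0.308])]
127 [(332, [0.647, 0.067, 0.305]), (336, [0.647, 0.056, 0.307]), (340, [0.646, 0.045, 0.31]), (344, [0.647, 0.034, 0.307]), (348, [0.647, 0.023, 0.306])]
128 []
129 []
```

Emit:
jog_arm:
  plan: "0 0 0 0 0 -3 0;0 0 7 0 0 -3 0;0 0 7 0 0 -3 0;0 0 7 0 0 0 0;0 0 5 0 0 0 0"
  grip_force: 60

```text
time_s: 1.72
position: [0.2409, 0.495, 0.2853]
tool_rot: [[-0.612, 0.791, 0.002], [0.791, 0.612, 0.003], [0.001, 0.004, -1.0]]
ft_force: [0.4, -0.0, -0.9]
grip_width: 0.0852
gripper_force: 0.0
```

Emit:
jog_arm:
  plan: "0 0 -7 0 0 -0.4 0;0 0 -7 0 0 -0.4 0;0 0 -7 0 0 -0.4 0;0 0 -7 0 0 -0.4 0;0 0 -7 0 0 -0.4 0;0 0 -7 0 0 -0.4 0;0 0 -7 0 0 -0.4 0;0 0 -5 0 0 -0.4 0"

```text
time_s: 2.38
position: [0.2406, 0.4945, 0.3156]
tool_rot: [[-0.999, -0.042, -0.0], [-0.042, 0.999, -0.0], [0.0, -0.0, -1.0]]
ft_force: [-0.2, 0.6, 1.0]
grip_width: 0.0855
gripper_force: 0.0
```

```bash
python3 -c "
from h import *
import json;s=env.observe();print(s['q'],s['position'],np.round(s['tool_rot'],3).tolist())
json.dump([np.array(s['q']).tolist(),np.array(s['position']).tolist(),np.array(s['tool_rot']).tolist()],open('s1.json','w'))"
```

```text
[ 5.17205400e+01  1.87560375e+01  5.92183942e+01 -6.71334315e-04
  1.02026916e+02 -4.06882981e+01] [0.24059246 0.49453187 0.31562688] [[-0.999, -0.042, -0.0], [-0.042, 0.999, -0.0], [0.0, -0.0, -1.0]]
```

Emit:
jog_arm:
  plan: "0 0 0 -3.3 -2.7 0 0;0 0 0 -3.3 -2.7 0 0;0 0 0 -3.3 -2.7 0 0;0 0 0 -3.3 -2.7 0 0;0 0 0 -3.3 -2.7 0 0;0 0 0 -3.3 -2.7 0 0;0 0 0 -2 -2.7 0 0;0 0 0 0 0 0 0"

```text
time_s: 3.05
position: [0.4642, 0.3129, 0.3144]
tool_rot: [[-1.0, -0.03, -0.001], [-0.03, 1.0, -0.002], [0.001, -0.002, -1.0]]
ft_force: [1.2, 0.3, -0.1]
grip_width: 0.0854
gripper_force: 0.0
```

```bash
python3 - <<'E'
from h import *
import json
s=env.observe();print(s['q'],s['position'],np.round(s['tool_rot'],3).tolist())
json.dump([np.array(s['q']).tolist(),np.array(s['position']).tolist(),np.array(s['tool_rot']).tolist()],open('s2.json','w'))
im=imaging.get_image("wrist"); save(im,"w1.png"); T=np.array(im["world_from_camera"]); print(im["fov_y"],T)
W=cloud(im)
for q in ["lamp_grip","hook_pin"]:
    for r in models.tip_of("wrist",q)[:2]:
        u,v=np.round(r["at"]).astype(int); print(q,r["confidence"],u,v,W[v,u])
E
```

```text
[ 2.19048311e+01  1.99271364e+01  5.76614939e+01 -8.46671966e-02
  1.02480436e+02 -6.98253119e+01] [0.46424144 0.31285299 0.31444692] [[-1.0, -0.03, -0.001], [-0.03, 1.0, -0.002], [0.001, -0.002, -1.0]]
67.10129856452797 [[-0.02927583  0.95903535  0.28176962  0.39228615]
 [ 0.99957086  0.02837419  0.00728045  0.31228928]
 [-0.00101277  0.28186184 -0.95945447  0.49368745]
 [ 0.          0.          0.          1.        ]]
lamp_grip 0.95 321 198 [0.49479751 0.31396814 0.13800326]
lamp_grip 0.69 163 106 [0.39216203 0.07866208 0.03052019]
hook_pin 0.94 142 87 [0.36669079 0.0508518  0.02942201]
hook_pin 0.65 318 230 [0.53207004 0.31140521 0.15031102]
```

View pics/w1.png

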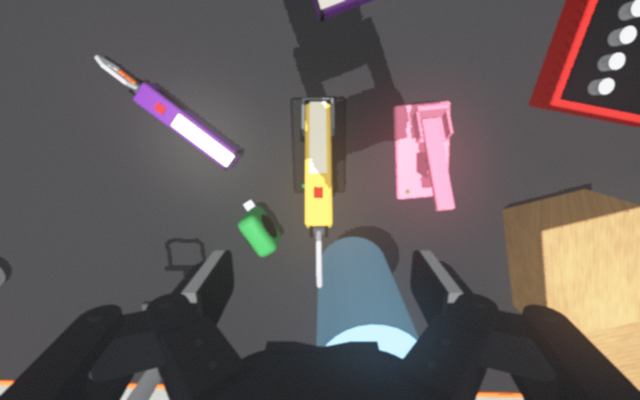

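The wrist view shows the lamp at (318,150), its red button at (318,192) and the hook spine running from (318,232) to (320,285), just left of the paper roll (365,300). Next I'll measure the lamp pose and the hook fold from this depth image.

```bash
python3 - <<'E'
from h import *
np.set_printoptions(precision=4,suppress=True)
im=imaging.get_image("wrist"); W=cloud(im); px=im["pixels"].astype(int)
m=np.zeros((400,640),bool); m[95:300,295:345]=1
hsv=cv2.cvtColor(im["pixels"],cv2.COLOR_RGB2HSV)
bar=m&(hsv[...,0]>18)&(hsv[...,0]<38)&(hsv[...,1]>110)&(W[...,2]>.05)
P=W[bar]; 
# robust plane of top face
k=np.ones(len(P),bool)
for _ in range(6):
    c=P[k].mean(0); n=np.linalg.svd(P[k]-c)[2][2]; n*=np.sign(n[2]); d=(P-c)@n; k=abs(d)<.002
print("face n",n,"tilt",np.degrees(np.arcsin(-n[0])),k.sum(), "z at x=.45", c[2]-(n[0]*(.45-c[0]))/n[2])
for x0 in (.41,.44,.47,.50,.52):
    s=P[k&(abs(P[:,0]-x0)<.008)]; 
    if len(s)>5: print(x0,s[:,1].min(),s[:,1].max(),(s[:,1].min()+s[:,1].max())/2)
print("xmax face",np.percentile(P[k][:,0],99.5),"xmin",P[k][:,0].min())
for v in range(225,296,3):
    r=W[v,305:335]; j=[i for i in range(30) if r[i,2]>.135 and r[i,2]<.21 and r[i,0]<.62]
    if j: print(v,[(305+i,np.round(r[i],3).tolist(),px[v,305+i].tolist()) for i in j[::2]][:5])
E
```

```text
face n [-0.5015 -0.0211  0.8649] tilt 30.09773018998138 1595 z at x=.45 0.11143098537533115
0.41 0.2903857908488402 0.32263665222873433 0.3065112215387873
0.44 0.2909629535339921 0.32356109873739225 0.3072620261356922
0.47 0.29221647655763305 0.325662240068071 0.308939358312852
0.5 0.29384271290292246 0.32656953913279496 0.3102061260178587
0.52 0.2949743863939697 0.3270068279147663 0.310990607154368
xmax face 0.5229233589060306 xmin 0.3821633971567713
225 [(305, [0.522, 0.3, 0.151], [255, 252, 140]), (307, [0.522, 0.303, 0.153], [255, 253, 142]), (309, [0.521, 0.305, 0.153], [255, 252, 141]), (311, [0.521, 0.308, 0.153], [255, 252, 140]), (313, [0.522, 0.31, 0.152], [255, 252, 142])]
228 [(305, [0.527, 0.3, 0.149], [225, 191, 94]), (307, [0.527, 0.303, 0.15], [190, 159, 83]), (309, [0.528, 0.305, 0.147], [197, 167, 96]), (311, [0.528, 0.308, 0.147], [201, 172, 106]), (313, [0.528, 0.31, 0.147], [199, 170, 104])]
231 [(305, [0.531, 0.3, 0.15], [101, 90, 74]), (307, [0.53, 0.303, 0.151], [84, 74, 61]), (309, [0.531, 0.305, 0.15], [117, 111, 108]), (311, [0.531, 0.308, 0.149], [132, 128
[... 2805 characters left out ...]
0.314, 0.17], [241, 242, 244]), (316, [0.595, 0.316, 0.167], [229, 230, 233]), (334, [0.614, 0.34, 0.136], [106, 135, 151])]
288 [(313, [0.599, 0.312, 0.167], [198, 202, 205]), (315, [0.598, 0.315, 0.168], [233, 236, 238]), (329, [0.618, 0.334, 0.136], [104, 133, 149]), (331, [0.618, 0.336, 0.138], [104, 133, 150]), (333, [0.615, 0.339, 0.141], [106, 135, 153])]
291 [(328, [0.619, 0.332, 0.142], [103, 131, 148]), (330, [0.619, 0.335, 0.143], [104, 133, 150]), (332, [0.616, 0.337, 0.147], [106, 136, 151]), (334, [0.615, 0.34, 0.148], [106, 135, 151])]
294 [(329, [0.619, 0.334, 0.15], [103, 132, 149]), (332, [0.617, 0.337, 0.153], [105, 136, 151]), (334, [0.615, 0.34, 0.155], [105, 135, 152])]
```

Emit:
jog_arm:
  plan: "0 0 0 -2 -0.3 3 0;0 0 0 -1.7 -0.2 4 0;0 0 0 0 0 4 0;0 0 0 0 0 4 0;0 0 0 0 0 3.5 0;0 0 0 0 0 2.3 0;0 0 0 0 0 0 0;0 0 0 0 0 0 0"
  grip_force: 60

```text
time_s: 3.92
position: [0.4963, 0.3144, 0.1094]
tool_rot: [[-0.999, -0.038, -0.001], [-0.038, 0.999, -0.0], [0.001, -0.0, -1.0]]
ft_force: [-0.5, -0.7, 0.6]
grip_width: 0.0853
gripper_force: 0.0
```

```bash
python3 - <<'E'
from h import *
im=imaging.get_image("wrist"); save(im,"w2.png"); W=cloud(im)
s=env.observe(); print(np.round(s["q"],2),s["ft_force"])
for r in models.tip_of("wrist","lamp_grip")[:2]:
    u,v=np.round(r["at"]).astype(int); print(r["confidence"],u,v,W[v,u])
E
```

```text
[ 20.79  29.49  75.72   0.    74.66 -71.35] [-0.01082289  0.22712269  0.97883277]
0.87 310 240 [0.49175233 0.30914215 0.13780311]
0.59 34 59 [0.39341342 0.08447462 0.02865017]
```

View pics/w2.png

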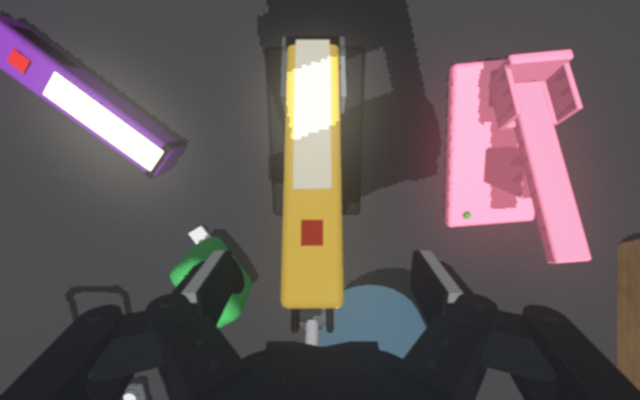

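The lamp lies between the open fingers, button at (312,232) and hook at (312,325), slightly left of centre. I'll correct that and close.

Emit:
jog_arm:
  plan: "0 0 0 -0.5 -0.5 0.3 0;0 0 0 0 0 0 0;0 0 0 0 0 0 255;0 0 0 0 0 0 255;0 0 0 0 0 0 255;0 0 0 0 0 0 255;0 0 0 0 0 0 255;0 0 0 0 0 0 255;0 0 0 0 0 0 255;0 0 0 0 0 0 255"
  grip_force: 60

```text
time_s: 4.85
position: [0.5023, 0.3088, 0.1068]
tool_rot: [[-0.999, -0.036, 0.001], [-0.036, 0.999, 0.0], [-0.001, 0.0, -1.0]]
ft_force: [-1.7, 0.4, 4.8]
grip_width: 0.0268
gripper_force: 58.7
```

Emit:
jog_arm:
  plan: "0 0 0 0 0 -1 255;0 0 0 0 0 -2 255;0 0 0 0 0 -2.5 255;0 0 0 0.5 0 -3 255;0 0 0 1 -0.5 -3 255;0 0 0 2 -1 -3 255;0 0 0 2 -2 -3 255;0 0 0 1 -3 -3 255;0 0 0 0 -3 0 255;0 0 0 0 0 0 255"

```text
time_s: 5.68
position: [0.4411, 0.2096, 0.3126]
tool_rot: [[-0.999, -0.033, 0.005], [-0.033, 0.999, -0.0], [-0.005, -0.0, -1.0]]
ft_force: [-1.0, 0.5, -1.0]
grip_width: -0.0003
gripper_force: 0.0
```

```bash
python3 - <<'E'
from h import *
np.set_printoptions(precision=4,suppress=True)
s=env.observe(); print(np.round(s["q"],2),s["ft_force"],s["position"],s["grip_width"])
im=imaging.get_image("wrist"); W=cloud(im); hsv=cv2.cvtColor(im["pixels"],cv2.COLOR_RGB2HSV)
R=np.array(s["tool_rot"]); L=(W-np.array(s["position"]))@R   # tool frame
m=(hsv[...,0]>18)&(hsv[...,0]<38)&(hsv[...,1]>110)&(abs(L[...,1])<.03)&(L[...,2]>-.12)&(L[...,2]<.08)
P=L[m]; k=np.ones(len(P),bool)
for _ in range(6):
    c=P[k].mean(0); n=np.linalg.svd(P[k]-c)[2][2]; n*=-np.sign(n[2]); d=(P-c)@n; k=abs(d)<.002
print("n in tool",n,"angle",np.degrees(np.arctan2(n[0],-n[2])),c,k.sum(),P[k].min(0),P[k].max(0))
print("face z at x=0:",c[2]+n[0]*c[0]/n[2])
E
```

```text
[ 11.54  11.84  69.31  -0.08  98.57 -80.37] [-1.0406  0.5047 -0.969 ] [0.4411 0.2096 0.3126] -0.000288031398150329
n in tool [-0.5128 -0.3723 -0.7736] angle -33.53854852904018 [ 0.01    0.0051 -0.0428] 10 [ 0.0067  0.0004 -0.0452] [ 0.0116  0.0099 -0.0413]
face z at x=0: -0.03615623364525529
```

The grip slipped off, so I'll look.

```bash
python3 - <<'E'
from h import *
np.set_printoptions(precision=3,suppress=True)
im=imaging.get_image("top"); W=cloud(im)
im2=imaging.get_image("wrist"); W2=cloud(im2)
a=cv2.resize(im["pixels"][130:260,200:350],None,fx=4,fy=4,interpolation=cv2.INTER_NEAREST)[:400]; 
cv2.imwrite("pics/slip.png",im2["pixels"][:,:,::-1])
for c,w in (("top",W),("wrist",W2)):
  for q in ["lamp","dock"]:
    for r in models.outline_of(c,q)[:3]:
        p=w[r["region"]]; print(c,q,round(r["confidence"],2),np.round(r["bbox"]),np.nanmedian(p,0),np.nanmin(p,0),np.nanmax(p,0))
E
```

```text
top lamp 0.84 [229. 277.  33.  15.] [0.21  0.409 0.029] [ 0.182  0.361 -0.   ] [0.238 0.472 0.037]
top lamp 0.82 [328. 216.  52.  44.] [0.418 0.097 0.03 ] [ 0.337 -0.007 -0.006] [0.483 0.178 0.04 ]
top lamp 0.7 [285. 180.  23.  66.] [0.574 0.208 0.093] [0.423 0.192 0.032] [0.633 0.26  0.12 ]
top dock 0.86 [264. 220.  24.  19.] [0.399 0.296 0.043] [ 0.372  0.203 -0.005] [0.425 0.353 0.608]
top dock 0.66 [217. 204.  18.  47.] [0.441 0.469 0.054] [ 0.373  0.435 -0.002] [0.527 0.518 0.116]
top dock 0.48 [343.  93.  34.  65.] [0.733 0.046 0.314] [ 0.646 -0.018 -0.761] [1.309 0.084 0.336]
wrist lamp 0.75 [342. 197.  61. 100.] [0.485 0.247 0.063] [ 0.418  0.204 -0.003] [0.598 0.292 0.355]
wrist lamp 0.73 [236. 129. 136. 115.] [0.409 0.095 0.029] [ 0.322 -0.029 -0.004] [0.488 0.185 0.034]
wrist dock 0.9 [384. 167.  54. 107.] [0.438 0.303 0.048] [ 0.371  0.263 -0.003] [0.548 0.355 0.112]
wrist dock 0.78 [489. 178.  75. 109.] [0.448 0.464 0.035] [ 0.373  0.422 -0.004] [0.544 0.552 0.112]
wrist dock 0.33 [343. 197.  61.  93.] [0.485 0.246 0.064] [0.418 0.204 0.021] [0.557 0.288 0.351]
```

View pics/slip.png

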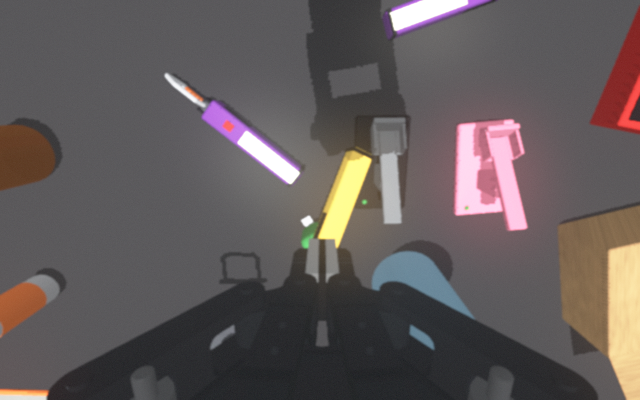

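The fingers are shut and empty. The yellow lamp has dropped off the dock: its lower end is at (358,155), and its hook end is over the tape measure at (315,240). I'll back off for a clear look.

Emit:
jog_arm:
  plan: "0 0 0 2 0 -2 0;0 0 0 3 0.5 0 0;0 0 0 3 1 0 0;0 0 0 3 1 0 0;0 0 0 1 1 0 0;0 0 0 0 0 0 0"

```text
time_s: 6.53
position: [0.3178, 0.2447, 0.3303]
tool_rot: [[-0.999, -0.039, 0.001], [-0.039, 0.999, 0.001], [-0.001, 0.001, -1.0]]
ft_force: [0.6, -0.2, 0.1]
grip_width: 0.0721
gripper_force: 0.0
```

```bash
python3 - <<'E'
from h import *
np.set_printoptions(precision=4,suppress=True)
im=imaging.get_image("wrist"); W=cloud(im); np.save("w3.npy",W); np.save("w3p.npy",im["pixels"])
print(env.observe()["position"])
r=None
for q in ["lamp","tape_measure"]:
  for r in models.outline_of("wrist",q)[:3]:
    p=W[r["region"]]; print(q,round(r["confidence"],2),np.round(r["bbox"]),np.nanmedian(p,0),np.nanmin(p,0),np.nanmax(p,0))
for q in ["lamp_grip","hook_pin"]:
    for r in models.tip_of("wrist",q)[:2]:
        u,v=np.round(r["at"]).astype(int); print(q,r["confidence"],u,v,W[v,u])
hsv=cv2.cvtColor(im["pixels"],cv2.COLOR_RGB2HSV)
m=(hsv[...,0]>18)&(hsv[...,0]<38)&(hsv[...,1]>110)&(W[...,1]>.15)&(W[...,1]<.34)&(W[...,0]<.65)&(W[...,2]<.2)
v,u=np.nonzero(m); print(u.min(),u.max(),v.min(),v.max())
cu,cv_=int(np.median(u)),int(np.median(v)); x0=max(0,cu-100);y0=max(0,cv_-70)
cv2.imwrite("pics/w3.png",cv2.resize(im["pixels"][y0:y0+150,x0:x0+200,::-1],None,fx=4,fy=4,interpolation=cv2.INTER_CUBIC)); print(x0,y0)
# faces by plane ransac
P=W[m]; rng=np.random.default_rng(0)
for _ in range(2):
    best=None
    for i in range(400):
        a,b,c=P[rng.choice(len(P),3,False)]; n=np.cross(b-a,c-a); 
        if np.linalg.norm(n)<1e-5: continue
        n/=np.linalg.norm(n); k=abs((P-a)@n)<.0015
        if best is None or k.sum()>best.sum(): best=k
    c=P[best].mean(0); s=np.linalg.svd(P[best]-c); n=s[2][2]*np.sign(s[2][2][2]); 
    t=(P[best]-c)@s[2][0]; w=(P[best]-c)@s[2][1]
    print("plane",best.sum(),len(P),"c",c,"n",n,"axis",s[2][0],"len",np.ptp(t),"wid",np.percentile(w,98)-np.percentile(w,2), "ends",P[best][t.argmin()],P[best][t.argmax()])
    P=P[~best]
E
```

```text
[0.3191 0.2441 0.33  ]
lamp 0.87 [314. 280.  60. 122.] [0.5043 0.2391 0.0701] [ 0.4176  0.1838 -0.0034] [0.6955 0.2879 0.1093]
lamp 0.73 [434.  94. 158.  62.] [0.2178 0.3858 0.0291] [ 0.1657  0.2926 -0.004 ] [0.2662 0.5231 0.0353]
lamp 0.31 [358. 240.  48. 107.] [0.4325 0.3055 0.0375] [ 0.3703  0.2629 -0.0018] [0.5291 0.3525 0.1119]
tape_measure 0.68 [296. 302.  32.  55.] [0.5594 0.1992 0.0442] [ 0.5423  0.184  -0.0029] [0.6649 0.2477 0.0919]
lamp_grip 0.96 306 296 [0.5348 0.2292 0.0846]
lamp_grip 0.86 437 90 [0.2094 0.4149 0.0302]
hook_pin 0.71 194 184 [0.3709 0.0358 0.0206]
hook_pin 0.62 296 320 [0.5783 0.214  0.0886]
287 343 219 321
215 194
plane 581 1254 c [0.489  0.2308 0.0628] n [-0.4129 -0.8777  0.2433] axis [ 0.8856 -0.3245  0.3323] len 0.16690625933478104 wid 0.02613858847570988 ends [0.4176 0.2606 0.0436] [0.5688 0.2002 0.0839]
plane 427 673 c [0.498  0.2524 0.0674] n [-0.2127  0.2906  0.9329] axis [ 0.8964 -0.3219  0.3047] len 0.16808805867981214 wid 0.030614743260864326 ends [0.425  0.2793 0.0407] [0.5771 0.2289 0.0919]
```

View pics/w3.png

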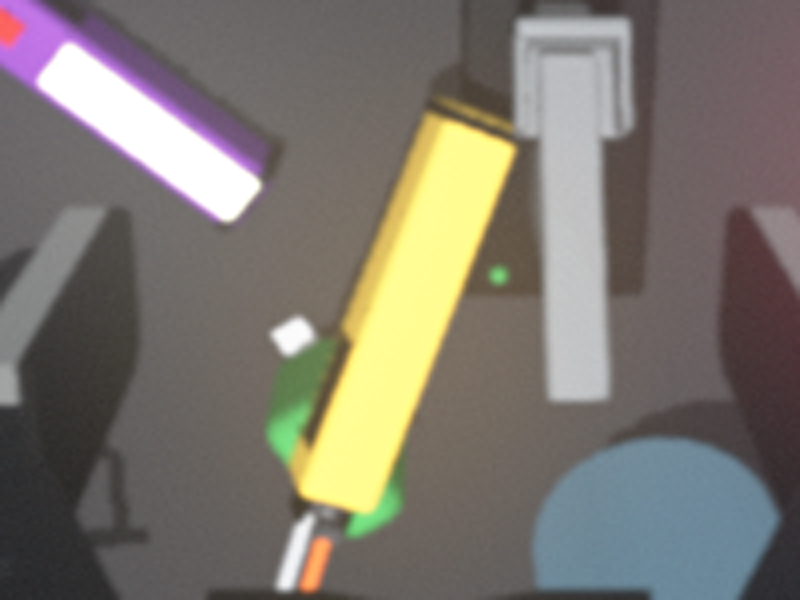

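The lamp lies on its LED face, gate side up. Its hook end rests on the tape measure and its tail is by the dock foot. I'll pick it up as it lies, gripping a little behind the tape, and clip it from below the bar. First I'll compute that grasp.

```bash
cat > g.py <<'E'
from h import *
from scipy.spatial.transform import Rotation as Ro
np.set_printoptions(precision=4,suppress=True)
W=np.load("w3.npy"); px=np.load("w3p.npy")
n1=np.array([-.4129,-.8777,.2433]); n2=np.array([-.2127,.2906,.9329]); ax=np.array([.891,-.3232,.3185])
c1=np.array([.489,.2308,.0628]); c2=np.array([.498,.2524,.0674])
R=np.stack([ax,n1,-n2],1); U,_,V=np.linalg.svd(R); R=U@V   # lamp axes
mid=np.array([.501,.2541,.0663])
A=np.stack([n1,n2,ax]); b=np.array([n1@c1-.017,n2@c2-.015,ax@mid]); C=np.linalg.solve(A,b)
psi=np.radians(20)
tz=R[:,2]*np.cos(psi)-R[:,0]*np.sin(psi); ty=-R[:,1]; tx=np.cross(ty,tz); T=np.stack([tx,ty,tz],1)
E
python3 - <<'E'
from g import *
print("det",np.linalg.det(R)); print("lamp R",R.tolist(),"centre",C)
print("elev",np.degrees(np.arcsin(R[2,0])))
hsv=cv2.cvtColor(px,cv2.COLOR_RGB2HSV)
g=(hsv[...,0]>45)&(hsv[...,0]<80)&(hsv[...,1]>90)&(W[...,0]>.5)&(W[...,0]<.68)&(W[...,1]<.26)&(W[...,2]>.02)
G=W[g]; print("tape",len(G),np.percentile(G,[1,99],0), "top pts z>.055:",np.percentile(G[G[:,2]>.055],[1,50,99],0))
s=env.observe(); R0=np.array(s["tool_rot"]); p0=np.array(s["position"])
for gx in (.030,.038,.048):
    gp=C+R[:,0]*gx; tcp=gp+T[:,2]*.0187-T[:,2]*.003
    L=(G-tcp)@T
    k=(L[:,2]<.004)&(abs(L[:,0])<.03)
    print(gx,"grip",gp,"tcp",tcp,"tape pts near: n",k.sum(), np.round(L[k].min(0),3) if k.any() else "", np.round(L[k].max(0),3) if k.any() else "")
    print("   tape x-range in tool at z<.004:",L[L[:,2]<.004].max(0) if (L[:,2]<.004).any() else None,L[L[:,2]<.004].min(0) if (L[:,2]<.004).any() else None)
print("T",T,"rotvec tool deg",np.degrees(Ro.from_matrix(R0.T@T).as_rotvec()),"R0 shift world",p0)
E
```

```text
det 1.0000000000000007
lamp R [[0.8911504065110979, -0.40379899198635416, 0.20687514844927518], [-0.3285340689133903, -0.8887792730007218, -0.319588437599861], [0.3129158329939811, 0.2168358318062612, -0.9246977362936337]] centre [0.5008 0.2425 0.0551]
elev 18.235040290585253
tape 270 [[0.5501 0.187  0.0214]
 [0.6155 0.2435 0.0685]] top pts z>.055: [[0.5508 0.187  0.0552]
 [0.5736 0.2024 0.0588]
 [0.6162 0.2429 0.0816]]
0.03 grip [0.5275 0.2326 0.0644] tcp [0.5258 0.2297 0.0491] tape pts near: n 1 [-0.03  -0.017 -0.015] [-0.03  -0.017 -0.015]
   tape x-range in tool at z<.004: [-0.0297  0.0424  0.0038] [-0.085  -0.024  -0.0446]
0.038 grip [0.5347 0.23   0.0669] tcp [0.5329 0.227  0.0516] tape pts near: n 12 [-0.029 -0.018 -0.017] [-0.022 -0.013  0.004]
   tape x-range in tool at z<.004: [-0.0222  0.0424  0.004 ] [-0.0775 -0.024  -0.0419]
0.048 grip [0.5436 0.2267 0.0701] tcp [0.5418 0.2237 0.0548] tape pts near: n 30 [-0.03  -0.021 -0.014] [-0.013 -0.013  0.003]
   tape x-range in tool at z<.004: [-0.0128  0.0424  0.0036] [-0.0681 -0.0237 -0.0385]
T [[-0.9082  0.4038 -0.1104]
 [ 0.418   0.8888 -0.1879]
 [ 0.0222 -0.2168 -0.976 ]] rotvec tool deg [11.9663  4.1278 26.4938] R0 shift world [0.3207 0.2432 0.3294]
```

```bash
sed -i 's/radians(20)/radians(25)/' g.py; python3 - <<'E'
from g import *
s=env.observe(); R0=np.array(s["tool_rot"]); p0=np.array(s["position"])
gp=C+R[:,0]*.040; tcp=gp+T[:,2]*.0167; pre=tcp-T[:,2]*.10
print("tcp",tcp,"pre",pre,"shift in tool now cm",R0.T@(pre-p0)*100,"rotvec",np.degrees(Ro.from_matrix(R0.T@T).as_rotvec()))
print(T)
for q in ([.528,.293,.11],[.528,.317,.11]): print("rest tip in tool",(np.array(q)-tcp)@T)
E
```

```text
tcp [0.5333 0.2268 0.0514] pre [0.5522 0.2419 0.1484] shift in tool now cm [-23.1474  -0.936   18.0838] rotvec [10.8083  9.0199 27.0132]
[[-0.8951  0.4038 -0.1891]
 [ 0.4328  0.8888 -0.1508]
 [ 0.1072 -0.2168 -0.9703]]
rest tip in tool [ 0.0397  0.044  -0.0659]
rest tip in tool [ 0.0501  0.0653 -0.0695]
```

Emit:
jog_arm:
  plan: "0 0 0 -3 -0.1 0.5 90;0 0 0 -3.3 -0.2 1 90;0 0 0 -3.4 -0.1 1 90;0 0 0 -3.4 -0.2 1 90;0 0 0 -3.4 -0.1 1 90;0 0 0 -3.4 -0.1 1 90;0 0 0 -3.3 -0.1 1 90;0 0 0 0 0 0 90"
  grip_force: 110

```text
time_s: 7.45
position: [0.5565, 0.2408, 0.2593]
tool_rot: [[-0.999, -0.032, -0.006], [-0.032, 0.999, -0.002], [0.006, -0.002, -1.0]]
ft_force: [-0.6, 1.0, -0.3]
grip_width: 0.0552
gripper_force: 0.0
```

Emit:
jog_arm:
  plan: "2.2 1.8 5.4 0 0 0 90;2.2 1.8 5.4 0 0 0 90;2.1 1.8 5.4 0 0 0 90;2.1 1.8 5.4 0 0 0 90;2.2 1.8 5.4 0 0 0 90;0 0 0 0 0 0 90"

```text
time_s: 7.95
position: [0.5531, 0.2424, 0.2627]
tool_rot: [[-0.893, 0.406, -0.192], [0.436, 0.887, -0.152], [0.109, -0.219, -0.97]]
ft_force: [0.3, 0.4, -0.1]
grip_width: 0.0554
gripper_force: 0.0
```

```bash
python3 - <<'E'
from g import *
s=env.observe(); R0=np.array(s["tool_rot"]); p0=np.array(s["position"])
gp=C+R[:,0]*.040; tcp=gp+T[:,2]*.0167
print(np.round(s["q"],1),p0,s["grip_width"],"shift",R0.T@(tcp-p0)*100,"rot",np.degrees(Ro.from_matrix(R0.T@T).as_rotvec()))
E
```

```text
[ 15.2  33.8  44.   -6.1 115.1 -51.5] [0.5531 0.2424 0.2627] 0.055366087321921914 shift [-1.2062  2.4444 21.1109] rot [-0.1214 -0.1235 -0.1686]
```

Emit:
jog_arm:
  plan: "0 0 0 -1.2 2.4 1 90;0 0 0 0 0 3.5 90;0 0 0 0 0 3.5 90;0 0 0 0 0 3 90;0 0 0 0 0 2 90;0 0 0 0 0 0 90;0 0 0 0 0 0 90"

```text
time_s: 8.53
position: [0.5482, 0.2389, 0.1323]
tool_rot: [[-0.896, 0.402, -0.188], [0.431, 0.89, -0.15], [0.107, -0.215, -0.971]]
ft_force: [0.2, 0.5, 1.4]
grip_width: 0.0555
gripper_force: 0.0
```

```bash
python3 - <<'E'
from g import *
s=env.observe(); R0=np.array(s["tool_rot"]); p0=np.array(s["position"])
im=imaging.get_image("wrist"); Wn=cloud(im); L=(Wn-p0)@R0
hsv=cv2.cvtColor(im["pixels"],cv2.COLOR_RGB2HSV)
m=(hsv[...,0]>18)&(hsv[...,0]<38)&(hsv[...,1]>110)&(abs(L[...,1])<.06)&(L[...,2]>0)&(L[...,2]<.14)
P=L[m]
for x0 in np.arange(-.04,.1,.02):
    k=abs(P[:,0]-x0)<.005
    if k.sum()>8: print(round(x0,3),k.sum(),"y",np.percentile(P[k,1],[2,98]),"ztop",np.percentile(P[k,2],5))
gp=C+R[:,0]*.040; tcp=gp+T[:,2]*.0167
print(p0,"shift",R0.T@(tcp-p0)*100,"lamp_end x",P[:,0].min())
E
```

```text
-0.04 326 y [-0.0195  0.0346] ztop 0.03603964947446568
-0.02 88 y [-0.016   0.0231] ztop 0.03963911617072283
0.0 585 y [-0.0161  0.0169] ztop 0.04726679640026483
0.02 487 y [-0.0155  0.0187] ztop 0.05644422628234381
0.04 550 y [-0.0157  0.0174] ztop 0.06562144609708853
0.06 507 y [-0.0151  0.0176] ztop 0.07470365162312725
0.08 491 y [-0.0152  0.021 ] ztop 0.08421600413101105
0.1 492 y [-0.0155  0.0207] ztop 0.09324452675621556
[0.5482 0.2389 0.1323] shift [-0.0453  0.0685  8.3214] lamp_end x -0.08557675811389992
```

Emit:
jog_arm:
  plan: "0 0 0 0 0 2.5 90;0 0 0 0 0 2.5 90;0 0 0 0 0.05 2 90;0 0 0 0 0 1.1 90;0 0 0 0 0 0 90;0 0 0 0 0 0 255;0 0 0 0 0 0 255;0 0 0 0 0 0 255;0 0 0 0 0 0 255;0 0 0 0 0 0 255"
  grip_force: 110

```text
time_s: 9.42
position: [0.5335, 0.2277, 0.0541]
tool_rot: [[-0.896, 0.403, -0.186], [0.432, 0.889, -0.15], [0.105, -0.215, -0.971]]
ft_force: [-0.4, -0.0, -0.4]
grip_width: -0.0
gripper_force: 0.0
```

Emit:
jog_arm:
  plan: "0 0 0 0 0 0 255;0 0 0 0 0 0 255;0 0 0 0 0 -0.3 255;0 0 0 0 0 -0.5 255;0 0 0 0 0 -0.7 255;0 0 0 0 0 -1 255;0 0 0 0 0 0 255"

```text
time_s: 10.0
position: [0.539, 0.2318, 0.0799]
tool_rot: [[-0.896, 0.404, -0.184], [0.432, 0.89, -0.15], [0.103, -0.213, -0.971]]
ft_force: [-0.4, -0.3, 0.5]
grip_width: -0.0001
gripper_force: 0.0
```

```bash
python3 - <<'E'
from g import *
s=env.observe(); R0=np.array(s["tool_rot"]); p0=np.array(s["position"])
im=imaging.get_image("wrist"); Wn=cloud(im); L=(Wn-p0)@R0
save(im,"w4.png")
hsv=cv2.cvtColor(im["pixels"],cv2.COLOR_RGB2HSV)
m=(hsv[...,0]>18)&(hsv[...,0]<38)&(hsv[...,1]>110)&(abs(L[...,1])<.1)&(L[...,2]<.14)
P=L[m]
for x0 in np.arange(-.04,.1,.02):
    k=abs(P[:,0]-x0)<.005
    if k.sum()>8: print(round(x0,3),k.sum(),"y",np.percentile(P[k,1],[2,98]),"ztop",np.percentile(P[k,2],5))
T0=np.array(im["world_from_camera"]); print("cam in tool",(T0[:3,3]-p0)@R0)
# finger depth profile in tool frame near fingertips
f=(abs(L[...,0])<.03)&(abs(L[...,1])<.05)&(L[...,2]<.03)&(hsv[...,1]<60); print("finger zmax", np.percentile(L[f][:,2],[50,90,99]) if f.any() else None)
for r in models.outline_of("wrist","tape_measure")[:2]: print("tape",r["confidence"],np.nanpercentile(Wn[r["region"]],[3,97],0))
E
```

```text
-0.02 13 y [-0.0174  0.0225] ztop -0.00736309862377986
0.0 885 y [-0.0168  0.0164] ztop -0.006153336117517488
0.02 899 y [-0.0165  0.0158] ztop 0.002631269214794802
0.04 835 y [-0.0166  0.016 ] ztop 0.011833829040732984
0.06 824 y [-0.0163  0.0163] ztop 0.020845991889554785
0.08 770 y [-0.0166  0.0192] ztop 0.030007292434456496
0.1 773 y [-0.017   0.0189] ztop 0.03897203962835489
cam in tool [ 0.0725  0.0014 -0.1794]
finger zmax [-0.112  -0.0871 -0.0531]
tape 0.61 [[0.5734 0.2292 0.0123]
 [0.6022 0.2456 0.0559]]
```

View pics/w4.png

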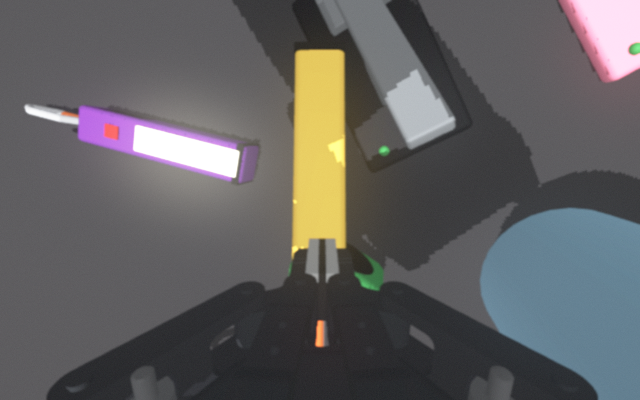

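The fingers are shut just above the lamp (tip at 322,240), so they closed on nothing. Their tips seem to sit short of the reported TCP. I'll check that with the scene camera at a clear height.

Emit:
jog_arm:
  plan: "0 0 0 0 0 -2 255;0 0 0 0 0 -3 255;0 0 0 0 0 -3 255;0 0 0 0 0 -2 255;0 0 0 0 0 0 255;0 0 0 0 0 0 255"

```text
time_s: 10.6
position: [0.5567, 0.2464, 0.1748]
tool_rot: [[-0.896, 0.403, -0.187], [0.432, 0.889, -0.15], [0.106, -0.215, -0.971]]
ft_force: [-0.1, -0.2, -1.1]
grip_width: 0.0001
gripper_force: 0.0
```

```bash
python3 - <<'E'
from g import *
s=env.observe(); R0=np.array(s["tool_rot"]); p0=np.array(s["position"]); print(p0)
for c in ("scene","top","wrist"):
    im=imaging.get_image(c); Wn=cloud(im); L=(Wn-p0)@R0
    k=(abs(L[...,0])<.03)&(abs(L[...,1])<.04)&(L[...,2]>-.12)&(L[...,2]<.03)
    v,u=np.nonzero(k); P=L[k]
    print(c,k.sum())
    if not k.sum(): continue
    o=np.argsort(-P[:,2])[:12]; print(P[o])
    h,e=np.histogram(P[:,2],bins=np.arange(-.12,.031,.01)); print(h)
    if c=="scene": cv2.imwrite("pics/f.png",cv2.resize(im["pixels"][v.min()-40:v.max()+60,u.min()-60:u.max()+60,::-1],None,fx=4,fy=4)[:600,:800]); print(u.min(),v.min())
E
```

```text
[0.5567 0.2464 0.1748]
scene 249
[[-0.0076 -0.0001 -0.0378]
 [-0.0044  0.0069 -0.0395]
 [-0.0087 -0.0033 -0.0403]
 [-0.0102  0.0044 -0.0441]
 [-0.0051 -0.0117 -0.0451]
 [-0.0089 -0.0043 -0.0453]
 [-0.0073  0.0045 -0.0464]
 [-0.0057 -0.0079 -0.0468]
 [-0.0095 -0.0006 -0.0469]
 [-0.0039  0.0114 -0.0476]
 [-0.0098  0.0066 -0.048 ]
 [-0.0083 -0.0022 -0.0485]]
[37 45 64 42 13 14 19 13  2  0  0  0  0  0  0]
362 215
top 0
wrist 25464
[[ 0.0115  0.0013 -0.039 ]
 [ 0.0116  0.0038 -0.0393]
 [ 0.0117 -0.0037 -0.0393]
 [ 0.0117  0.0052 -0.0394]
 [ 0.0118 -0.0022 -0.0396]
 [ 0.0118 -0.0027 -0.0396]
 [ 0.0118 -0.0017 -0.0396]
 [ 0.0118 -0.0007 -0.0397]
 [ 0.0118  0.0008 -0.0397]
 [ 0.0119 -0.0047 -0.0399]
 [ 0.0114  0.0028 -0.0399]
 [ 0.0119  0.0032 -0.0399]]
[6522 6665 5820 3740 1076  582  600  446   13    0    0    0    0    0
    0]
```

View pics/f.png

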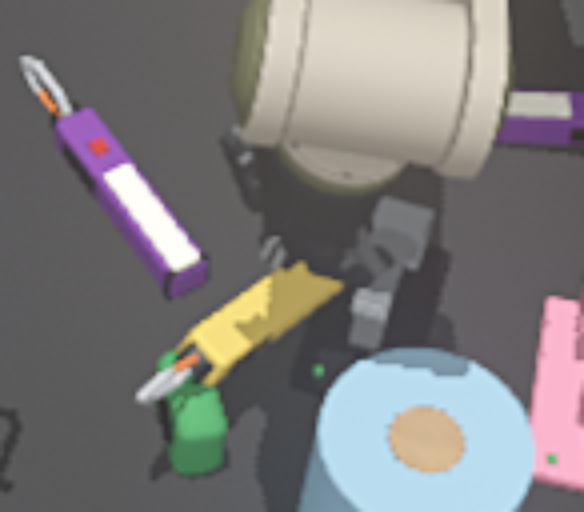

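The scene view shows the lamp propped on the tape measure. Both the scene and wrist depth images put the real fingertips 38 mm short of the reported TCP, so I'll grip 38 mm deeper.

Emit:
jog_arm:
  plan: "0 0 0 0 0 1.5 90;0 0 0 0 0 2.5 90;0 0 0 0 0 2.5 90;0 0 0 0 0 2.5 90;0 0 0 0 0 2.5 90;0 0 0 0 0 2 90;0 0 0 0 0 1.5 90;0 0 0 0 0 1.3 90;0 0 0 0 0 0 90;0 0 0 0 0 0 90"

```text
time_s: 11.58
position: [0.5253, 0.2216, 0.0158]
tool_rot: [[-0.895, 0.403, -0.19], [0.432, 0.889, -0.151], [0.108, -0.217, -0.97]]
ft_force: [1.1, -0.1, 0.1]
grip_width: 0.0551
gripper_force: 0.0
```

Emit:
jog_arm:
  plan: "0 0 0 0 0 0 255;0 0 0 0 0 0 255;0 0 0 0 0 0 255;0 0 0 0 0 0 255;0 0 0 0 0 0 255;0 0 0 0 0 0 255;0 0 0 0 0 0 255;0 0 0 0 0 0 255"
  grip_force: 80

```text
time_s: 12.25
position: [0.5265, 0.2222, 0.0173]
tool_rot: [[-0.896, 0.404, -0.186], [0.432, 0.889, -0.15], [0.105, -0.214, -0.971]]
ft_force: [0.7, 2.0, 5.4]
grip_width: 0.0328
gripper_force: 79.7
```

Emit:
jog_arm:
  plan: "0 0 0 0.05 -0.1 -0.5 255;0 0 0 0.1 -0.2 -1 255;0 0 0 0.2 -0.4 -1.8 255;0 0 0 0.2 -0.5 -2.4 255;0 0 0 0.2 -0.5 -2.4 255;0 0 0 0.2 -0.5 -2.4 255;0 0 0 0.2 -0.5 -2.4 255;0 0 0 0.2 -0.5 -2.4 255;0 0 0 0.2 -0.5 -2.4 255;0 0 0 0 0 0 255"

```text
time_s: 13.08
position: [0.5318, 0.2225, 0.2032]
tool_rot: [[-0.896, 0.405, -0.18], [0.432, 0.89, -0.149], [0.1, -0.211, -0.972]]
ft_force: [0.0, 0.2, -1.6]
grip_width: 0.0331
gripper_force: 81.0
```

Emit:
jog_arm:
  plan: "-2.2 -1.8 -5.4 0 0 0 255;-2.2 -1.8 -5.4 0 0 0 255;-2.1 -1.8 -5.4 0 0 0 255;-2.1 -1.8 -5.4 0 0 0 255;-2.2 -1.8 -5.4 0 0 0 255;0 0 0 0 0 0 255"

```text
time_s: 13.58
position: [0.5292, 0.2214, 0.1978]
tool_rot: [[-0.999, -0.038, -0.0], [-0.038, 0.999, 0.001], [0.0, 0.001, -1.0]]
ft_force: [-0.5, -0.8, -1.0]
grip_width: 0.0334
gripper_force: 80.8
```

```bash
cat > look.py <<'E'
from g import *
def lamp(c="wrist"):
    s=env.observe(); R0=np.array(s["tool_rot"]); p0=np.array(s["position"])
    im=imaging.get_image(c); Wn=cloud(im); L=(Wn-p0)@R0
    return s,R0,p0,im,Wn,L
E
python3 - <<'E'
from look import *
s,R0,p0,im,Wn,L=lamp(); print(np.round(s["q"],1),p0,s["grip_width"],s["ft_force"],R0[:,1])
hsv=cv2.cvtColor(im["pixels"],cv2.COLOR_RGB2HSV)
m=(hsv[...,0]>18)&(hsv[...,0]<38)&(hsv[...,1]>110)&(abs(L[...,1])<.03)&(abs(L[...,2]+.05)<.07)
P=L[m]; k=np.ones(len(P),bool)
for _ in range(6):
    c=P[k].mean(0); n=np.linalg.svd(P[k]-c)[2][2]; n*=-np.sign(n[2]); k=abs((P-c)@n)<.002
print("n tool",n,"psi",np.degrees(np.arctan2(-n[0],-n[2])),"c",c,k.sum(),"ztop at x=0",c[2]+n[0]*c[0]/n[2]*1.0,P[k].min(0),P[k].max(0))
# orange gate / steel hook ahead
o=((hsv[...,0]<16)&(hsv[...,1]>120)&(abs(L[...,1])<.03)&(L[...,0]<0)&(abs(L[...,2])<.15)&(L[...,0]>-.2)); print("orange",o.sum(),L[o].mean(0) if o.any() else "")
save(im,"w5.png")
E
```

```text
bash:  1063 Killed                     python3 - <<'E'
from look import *
s,R0,p0,im,Wn,L=lamp(); print(np.round(s["q"],1),p0,s["grip_width"],s["ft_force"],R0[:,1])
hsv=cv2.cvtColor(im["pixels"],cv2.COLOR_RGB2HSV)
m=(hsv[...,0]>18)&(hsv[...,0]<38)&(hsv[...,1]>110)&(abs(L[...,1])<.03)&(abs(L[...,2]+.05)<.07)
P=L[m]; k=np.ones(len(P),bool)
for _ in range(6):
    c=P[k].mean(0); n=np.linalg.svd(P[k]-c)[2][2]; n*=-np.sign(n[2]); k=abs((P-c)@n)<.002
print("n tool",n,"psi",np.degrees(np.arctan2(-n[0],-n[2])),"c",c,k.sum(),"ztop at x=0",c[2]+n[0]*c[0]/n[2]*1.0,P[k].min(0),P[k].max(0))
# orange gate / steel hook ahead
o=((hsv[...,0]<16)&(hsv[...,1]>120)&(abs(L[...,1])<.03)&(L[...,0]<0)&(abs(L[...,2])<.15)&(L[...,0]>-.2)); print("orange",o.sum(),L[o].mean(0) if o.any() else "")
save(im,"w5.png")
E
```

```bash
cat >> look.py <<'E'
def face():
    s,R0,p0,im,Wn,L=lamp()
    hsv=cv2.cvtColor(im["pixels"],cv2.COLOR_RGB2HSV)
    m=(hsv[...,0]>18)&(hsv[...,0]<38)&(hsv[...,1]>110)&(abs(L[...,1])<.03)&(abs(L[...,2]+.03)<.09)
    P=L[m][::5]; k=np.ones(len(P),bool)
    for _ in range(8):
        c=P[k].mean(0); n=np.linalg.eigh((P[k]-c).T@(P[k]-c))[1][:,0]; n*=-np.sign(n[2]); k=abs((P-c)@n)<(.004 if _<4 else .002)
    print("n tool",n,"psi",np.degrees(np.arctan2(-n[0],-n[2])),"ztop at x=0",c[2]+n[0]*c[0]/n[2],k.sum(),P[k].min(0),P[k].max(0))
    return s,R0,p0,im,L
E
python3 - <<'E'
from look import *
s,R0,p0,im,L=face(); print(np.round(s["q"],1),p0,s["grip_width"],s["ft_force"])
for c in ("scene","top"):
    im=imaging.get_image(c); Wn=cloud(im); L=(Wn-p0)@R0; hsv=cv2.cvtColor(im["pixels"],cv2.COLOR_RGB2HSV)
    box=(abs(L[...,1])<.03)&(L[...,0]<.0)&(L[...,0]>-.2)&(abs(L[...,2]+.06)<.12)
    o=box&(hsv[...,0]<16)&(hsv[...,1]>110)&(hsv[...,2]>100); y=box&(hsv[...,0]>18)&(hsv[...,0]<38)&(hsv[...,1]>100)
    st=box&(L[...,0]<-.05)&~y&~o
    for nme,k in (("orange",o),("steel",st),("yellow",y)):
        if k.any(): v,u=np.nonzero(k); i=np.argsort(L[k][:,0]); i=i[::max(1,len(i)//10)]; print(c,nme,k.sum()); print(L[k][i])
    if c=="scene": print(R0)
E
```

```text
n tool [ 0.4428  0.0001 -0.8966] psi -26.282503180714745 ztop at x=0 -0.06781045406265424 4488 [-0.0204 -0.0153 -0.0784] [ 0.111   0.0178 -0.012 ]
[ 10.9  24.1  69.9  -0.   86.1 -81. ] [0.5295 0.2215 0.1978] 0.033015714342935834 [ 1.2744  0.2904 -2.3333]
scene orange 6
[[-0.0619  0.0031 -0.103 ]
 [-0.0599  0.0024 -0.1042]
 [-0.0593 -0.0001 -0.1022]
 [-0.0553  0.0012 -0.1017]
 [-0.0538  0.0036 -0.097 ]
 [-0.049  -0.0045 -0.0871]]
scene steel 81
[[-0.1045  0.0006 -0.1176]
 [-0.0999  0.0023 -0.1083]
 [-0.0972  0.0024 -0.0968]
 [-0.0918  0.0011 -0.1208]
 [-0.0845  0.0039 -0.0887]
 [-0.0788 -0.0004 -0.119 ]
 [-0.0713  0.0004 -0.0817]
 [-0.0596  0.0026 -0.0716]
 [-0.055   0.0107 -0.0779]
 [-0.0519 -0.0063 -0.0898]
 [-0.05    0.0091 -0.0788]]
scene yellow 172
[[-0.0527  0.0127 -0.0759]
 [-0.0433  0.0151 -0.0732]
 [-0.0392  0.0165 -0.0727]
 [-0.0358  0.0171 -0.0808]
 [-0.0336  0.0088 -0.0822]
 [-0.0294  0.0074 -0.0843]
 [-0.0242  0.0109 -0.0835]
 [-0.0184 -0.003  -0.0777]
 [-0.0123 -0.0122 -0.0741]
 [-0.0064  0.0015 -0.0733]
 [-0.0013 -0.0075 -0.0709]]
[[-0.9995 -0.0331 -0.0013]
 [-0.0331  0.9995 -0.0009]
 [ 0.0013 -0.0009 -1.    ]]
top steel 5
[[-0.1021 -0.0019 -0.1202]
 [-0.1014  0.0004 -0.1232]
 [-0.0993  0.0008 -0.1207]
 [-0.0988 -0.0021 -0.122 ]
 [-0.0968  0.0011 -0.1194]]
```

Emit:
jog_arm:
  plan: "0 0 1.9 1 -1.5 0.5 255;0 0 0 1 -3 1 255;0 0 0 1 -3 1 255;0 0 0 0 -3 1 255;0 0 0 0 -3 0.9 255;0 0 0 0 -3 0 255;0 0 0 0 -1.5 0 255;0 0 0 0 0 0 255;0 0 0 0 0 0 255"

```text
time_s: 14.53
position: [0.5016, 0.0416, 0.1538]
tool_rot: [[-1.0, -0.0, -0.001], [-0.0, 1.0, 0.0], [0.001, 0.0, -1.0]]
ft_force: [0.5, 0.5, -2.3]
grip_width: 0.0331
gripper_force: 80.8
```

```bash
cat > rel.py <<'E'
from look import *
F=[]
for i in range(6):
    s=env.observe(); F.append(s["ft_force"]); imaging.get_image("wrist")
R0=np.array(s["tool_rot"]); p0=np.array(s["position"]); print("q",np.round(s["q"],1),"p",p0,"F",np.mean(F,0),"yaw",np.degrees(np.arcsin(-R0[0,1])))
f=200/np.tan(np.radians(imaging.get_image("scene")["fov_y"])/2)
for c in ("scene","top"):
    im=imaging.get_image(c); Wn=cloud(im); L=(Wn-p0)@R0; hsv=cv2.cvtColor(im["pixels"],cv2.COLOR_RGB2HSV)
    B=Wn[(Wn[...,2]>.28)&(Wn[...,2]<.33)&(abs(Wn[...,0]-.650)<.02)&(abs(Wn[...,1]-.042)<.022)]
    print(c,"bar n",len(B),np.median(B,0) if len(B) else "", "tool",np.median((B-p0)@R0,0) if len(B) else "")
    box=(abs(L[...,1])<.03)&(L[...,0]<-.03)&(L[...,0]>-.115)&(L[...,2]>-.129)&(L[...,2]<-.04)
    o=box&(hsv[...,0]<16)&(hsv[...,1]>110)&(hsv[...,2]>100)
    st=box&(L[...,0]<-.055)&(hsv[...,1]<70)
    for nme,k in (("orange",o),("steel",st)):
        if k.sum()>3: i=np.argsort(L[k][:,0]); i=i[::max(1,len(i)//14)]; print(c,nme,k.sum()); print(L[k][i])
    v,u=np.nonzero(st|o)
    if c=="scene": r=(v.min()-30,u.min()-50) if len(v) else (150,200); cv2.imwrite("pics/rel_%d.png"%int(s["time_s"]*100),cv2.resize(im["pixels"][r[0]:r[0]+100,r[1]:r[1]+130,::-1],None,fx=6,fy=6,interpolation=cv2.INTER_CUBIC)); print("crop",r)
E
python3 rel.py
```

```text
q [ -8.6  19.1  85.5  -0.   75.4 -98.8] p [0.5014 0.0428 0.154 ] F [ 0.2248  0.0353 -2.3421] yaw 0.2225943215154207
scene bar n 63 [0.6509 0.0418 0.3064] tool [-0.1496 -0.0016 -0.1524]
scene orange 8
[[-0.0698  0.0026 -0.1104]
 [-0.068   0.0019 -0.112 ]
 [-0.0674  0.0043 -0.1084]
 [-0.0655  0.0035 -0.1099]
 [-0.0585  0.0031 -0.1016]
 [-0.0572 -0.0002 -0.1026]
 [-0.0566  0.0023 -0.1031]
 [-0.0523  0.0031 -0.0945]]
scene steel 63
[[-0.1034  0.0014 -0.1211]
 [-0.0999 -0.0002 -0.1201]
 [-0.099   0.0045 -0.1094]
 [-0.0982  0.0018 -0.1231]
 [-0.0969  0.0006 -0.0968]
 [-0.0938  0.0025 -0.1183]
 [-0.0909  0.0013 -0.1222]
 [-0.0875 -0.0003 -0.1215]
 [-0.0851  0.0041 -0.1208]
 [-0.082  -0.     -0.1192]
 [-0.0765  0.0029 -0.1142]
 [-0.0758 -0.0001 -0.1159]
 [-0.0708  0.003  -0.1077]
 [-0.0668  0.0034 -0.0745]
 [-0.061   0.0037 -0.0719]
 [-0.056  -0.0013 -0.072 ]]
crop (np.int64(170), np.int64(238))
top bar n 48 [0.6491 0.0409 0.3078] tool [-0.1477 -0.0024 -0.1538]
top steel 17
[[-0.1007  0.0008 -0.1158]
 [-0.0994 -0.0019 -0.1215]
 [-0.0977 -0.0049 -0.1162]
 [-0.0968  0.0009 -0.12  ]
 [-0.0967 -0.002  -0.1206]
 [-0.0953 -0.005  -0.1138]
 [-0.094  -0.002  -0.1197]
 [-0.0934  0.0009 -0.1224]
 [-0.0919 -0.0049 -0.1161]
 [-0.0913 -0.002  -0.1188]
 [-0.0909  0.0009 -0.1207]
 [-0.0884 -0.002  -0.1188]
 [-0.0883  0.0008 -0.1192]
 [-0.0857 -0.002  -0.1183]
 [-0.0854  0.0008 -0.1193]
 [-0.083   0.0008 -0.1174]
 [-0.0827 -0.002  -0.1187]]
```

```bash
cat > fit.py <<'E'
from look import *
from scipy.optimize import least_squares
def pts():
    out=[]
    for c,nr in (("scene",4),("top",4)):
        for _ in range(nr):
            s=env.observe(); R0=np.array(s["tool_rot"]); p0=np.array(s["position"])
            im=imaging.get_image(c); L=(cloud(im)-p0)@R0; hsv=cv2.cvtColor(im["pixels"],cv2.COLOR_RGB2HSV)
            box=(abs(L[...,1])<.012)&(L[...,0]<-.055)&(L[...,0]>-.12)&(L[...,2]>-.133)&(L[...,2]<-.05)
            k=box&~((hsv[...,0]>18)&(hsv[...,0]<38)&(hsv[...,1]>90)); out.append(np.c_[L[k],np.full(k.sum(),c=="top")])
    return np.concatenate(out)
t=np.linspace(-np.pi/2,np.pi/2,25)
CL=np.concatenate([np.c_[np.linspace(5,56,40),np.full(40,15.5)],np.c_[56+13.5*np.cos(t),2-13.5*np.sin(t)],np.c_[np.linspace(56,42.5,12),np.full(12,-11.5)],np.c_[np.linspace(10,45,30),np.full(30,-10.5)]])/1e3
psi=np.radians(26.3); lx=np.array([-np.cos(psi),-np.sin(psi)]); up=np.array([np.sin(psi),-np.cos(psi)])
def model(gx,al):   # al: fold toward -z (up) in rad
    pin=np.array([0,-.0511])+(.088-gx)*lx
    hx=np.cos(al)*lx+np.sin(al)*up; hu=np.cos(al)*up-np.sin(al)*lx
    return pin,hx,hu
def res(q,P):
    pin,hx,hu=model(q[0],q[1]); M=pin+CL[:,:1]*hx-CL[:,1:]*hu
    d=np.min(np.hypot(P[:,None,0]-M[None,:,0]-q[3],P[:,None,2]-M[None,:,1]-q[4]),1)
    return np.hypot(d,P[:,1]-q[2])-.0034
if __name__=="__main__":
    P=pts(); np.save("P.npy",P); print(len(P),P[:,3].sum())
    for a0 in (.1,.25):
        r=least_squares(lambda q:np.r_[res(np.r_[q,0,0],P)],[.04,a0,0],loss="soft_l1",f_scale=.002)
        print("gx",r.x[0],"alpha",np.degrees(r.x[1]),"y",r.x[2],"cost",r.cost*1e6, "med|r|",np.median(abs(res(np.r_[r.x,0,0],P))))
    for nm,Q in (("scene",P[P[:,3]==0]),("top",P[P[:,3]==1])):
        r=least_squares(lambda q:np.r_[res(np.r_[q,0],Q)],[.04,.25,0,0] if 0 else [.04,.25,0,0],loss="soft_l1",f_scale=.002) if 0 else least_squares(lambda q:res(np.r_[.04,q],Q),[.24,0,0,0],loss="soft_l1",f_scale=.002)
        print(nm,"gx fixed .04: alpha",np.degrees(r.x[0]),"y,dx,dz",r.x[1:],np.median(abs(res(np.r_[.04,r.x],Q))))
E
python3 fit.py
```

```text
347 84.0
gx 0.03945919092605808 alpha 15.342639346802612 y 0.0007533486194500685 cost 415.3849574202128 med|r| 0.0011058805799750442
gx 0.039471840162833394 alpha 15.41095960369256 y 0.0007446418344404852 cost 415.3721738542361 med|r| 0.0010923146238776874
scene gx fixed .04: alpha 7.656844255764126 y,dx,dz [ 0.0016  0.0021 -0.0049] 0.0009620744327682716
top gx fixed .04: alpha 15.116886788072366 y,dx,dz [-0.0007 -0.003   0.0002] 0.0004868670725533494
```

```bash
ls -t pics | head -3
```

```text
rel_1478.png
f.png
w4.png
```

Emit:
jog_arm:
  plan: "0 0 0 -2 -0.2 0 255;0 0 0 -2.5 0 0 255;0 0 0 -2.5 0 0 255;0 0 0 -1.2 0 0 255;0 0 0 0 0 0 255;0 0 0 -0.2 0 -1 255;0 0 0 -0.2 0 -1.2 255;0 0 0 0 0 -1 255;0 0 0 0 0 0 255;0 0 0 0 0 0 255"

```text
time_s: 16.22
position: [0.587, 0.0401, 0.1863]
tool_rot: [[-1.0, -0.003, 0.001], [-0.003, 1.0, -0.0], [-0.001, -0.0, -1.0]]
ft_force: [-0.2, -0.8, -2.7]
grip_width: 0.0326
gripper_force: 80.8
```

```bash
cat > st.py <<'E'
from fit import *
F=[]
for i in range(4): s=env.observe(); F.append(s["ft_force"]); imaging.get_image("wrist")
R0=np.array(s["tool_rot"]); p0=np.array(s["position"])
b=(np.array([.6493,.0414,.3036])-p0)@R0; pin,hx,hu=model(.0395,np.radians(14)); d=np.array([b[0],b[2]])-pin
print("t",s["time_s"],"p",p0,"F-base",np.mean(F,0)-[.22,.04,-2.34],"bar tool",b,"bar hook x,z mm",d@hx*1e3,-(d@hu)*1e3,"q5",s["q"][4],"y off",b[1]-.0007)
E
cat > st2.py <<'E'
from fit import *
import sys
s=env.observe(); R0=np.array(s["tool_rot"]); p0=np.array(s["position"])
# bar vs hook in same camera
for c in ("scene","top"):
    bs=[];hk=[]
    for _ in range(2):
        im=imaging.get_image(c); Wn=cloud(im)
        k=(Wn[...,2]>.29)&(Wn[...,2]<.318)&(abs(Wn[...,0]-.650)<.007)&(abs(abs(Wn[...,1]-.0414)-.016)<.006); bs.append(Wn[k])
    B=np.concatenate(bs); print(c,len(B),np.median(B,0),B.mean(0))
E
python3 st.py; python3 st2.py
```

```text
t 16.3667 p [0.5868 0.0401 0.1853] F-base [-0.4268 -0.2645 -0.0538] bar tool [-0.0624  0.0011 -0.1184] bar hook x,z mm 44.04634264361781 -22.65141672422937 q5 85.25655414846655 y off 0.00042380915825532283
scene 67 [0.6507 0.0516 0.306 ] [0.6505 0.0414 0.3064]
top 0 [nan nan nan] [nan nan nan]
  return _methods._mean(a, axis=axis, dtype=dtype,
  ret = um.true_divide(
st2.py:10: RuntimeWarning: Mean of empty slice.
  B=np.concatenate(bs); print(c,len(B),np.median(B,0),B.mean(0))
```

Emit:
jog_arm:
  plan: "0 0 0 -0.3 0 -0.25 255;0 0 0 -0.3 0 -0.25 255;0 0 0 0 0 0 255;0 0 0 0 0 0 255"

```text
time_s: 16.95
position: [0.5936, 0.0401, 0.1911]
tool_rot: [[-1.0, -0.003, 0.001], [-0.003, 1.0, -0.0], [-0.001, -0.0, -1.0]]
ft_force: [-0.9, 0.5, -2.4]
grip_width: 0.0333
gripper_force: 80.8
```

```bash
python3 st.py
```

```text
t 17.1 p [0.5933 0.0401 0.1909] F-base [-0.4864 -0.1015  0.0248] bar tool [-0.0561  0.0011 -0.1127] bar hook x,z mm 35.51766495790955 -22.444266528793822 q5 86.41737122385415 y off 0.0004365072637278943
```

Emit:
jog_arm:
  plan: "0 0 0 0.13 0 -0.15 255;0 0 0 0.13 0 -0.15 255;0 0 0 0.13 0 -0.15 255;0 0 0 0.13 0 -0.15 255;0 0 0 0 0 0 255;0 0 0 0 0 0 255"

```text
time_s: 17.65
position: [0.5881, 0.0401, 0.1969]
tool_rot: [[-1.0, -0.003, 0.0], [-0.003, 1.0, -0.0], [-0.0, -0.0, -1.0]]
ft_force: [2.2, 0.1, -5.0]
grip_width: 0.033
gripper_force: 80.4
```

```bash
python3 st.py
```

```text
t 17.8 p [0.5882 0.04   0.1968] F-base [ 2.1216 -0.1282 -2.7373] bar tool [-0.0611  0.0012 -0.1068] bar hook x,z mm 35.572712744892755 -14.666358410456938 q5 86.8926456350508 y off 0.0004887926869002532
```

Emit:
jog_arm:
  plan: "0 0 0 0.1 0 -0.11 255;0 0 0 0.1 0 -0.11 255;0 0 0 0.1 0 -0.12 255;0 0 0 0.1 0 -0.12 255;0 0 0 0 0 0 255;0 0 0 0 0 0 255"

```text
time_s: 18.35
position: [0.584, 0.0401, 0.2015]
tool_rot: [[-1.0, -0.003, 0.0], [-0.003, 1.0, -0.0], [-0.0, -0.0, -1.0]]
ft_force: [3.7, 0.5, -6.8]
grip_width: 0.0329
gripper_force: 80.2
```

```bash
python3 st.py
```

```text
t 18.5 p [0.5841 0.0401 0.2014] F-base [ 3.7388  0.474  -4.084 ] bar tool [-0.0652  0.0012 -0.1022] bar hook x,z mm 35.72587451369475 -8.499160972085711 q5 87.2812021222734 y off 0.0004570541654600387
```

Emit:
jog_arm:
  plan: "0 0 0 0.07 0 -0.08 255;0 0 0 0.06 0 -0.08 255;0 0 0 0.07 0 -0.08 255;0 0 0 0.06 0 -0.07 255;0 0 0 0 0 0 255;0 0 0 0 0 0 255"

```text
time_s: 19.05
position: [0.5813, 0.0401, 0.2045]
tool_rot: [[-1.0, -0.003, -0.001], [-0.003, 1.0, -0.0], [0.001, -0.0, -1.0]]
ft_force: [2.3, 0.9, -9.1]
grip_width: 0.0329
gripper_force: 80.1
```

```bash
python3 st.py
```

```text
t 19.2 p [0.5813 0.0401 0.2045] F-base [ 2.5915  0.0305 -6.1347] bar tool [-0.068   0.0012 -0.0992] bar hook x,z mm 35.85251116748443 -4.4338850092982796 q5 87.56342756336753 y off 0.00045019381717901986
```

Emit:
jog_arm:
  plan: "0 0 0 0.06 0 -0.07 255;0 0 0 0.04 0 -0.04 255;0 0 0 0 0 0 255;0 0 0 0.11 0 0.1 255;0 0 0 0.12 0 0.1 255;0 0 0 0.11 0 0.1 255;0 0 0 0 0 0 255;0 0 0 0 0 0 255"

```text
time_s: 19.92
position: [0.5765, 0.0401, 0.2026]
tool_rot: [[-1.0, -0.003, -0.001], [-0.003, 1.0, -0.0], [0.001, -0.0, -1.0]]
ft_force: [-0.2, -0.6, -8.3]
grip_width: 0.0329
gripper_force: 80.1
```

```bash
python3 st.py
```

```text
t 20.0667 p [0.5765 0.0401 0.2026] F-base [-0.7824 -0.1527 -5.459 ] bar tool [-0.0726  0.0011 -0.1011] bar hook x,z mm 40.70722136997062 -2.9108126472180627 q5 87.03860366638347 y off 0.0004196614959482266
```

Emit:
jog_arm:
  plan: "0 0 0 0.12 0 0.1 255;0 0 0 0.12 0 0.1 255;0 0 0 0.11 0 0.1 255;0 0 0 0.11 0 0.09 255;0 0 0 0.11 0 0.09 255;0 0 0 0 0 0 255;0 0 0 0 0 0 255"

```text
time_s: 20.7
position: [0.5716, 0.04, 0.1985]
tool_rot: [[-1.0, -0.003, 0.001], [-0.003, 1.0, -0.0], [-0.001, -0.0, -1.0]]
ft_force: [0.7, 0.3, -2.4]
grip_width: 0.0329
gripper_force: 80.8
```

```bash
python3 st.py
```

```text
t 20.85 p [0.5719 0.04   0.1987] F-base [ 0.1172 -0.0786  0.1328] bar tool [-0.0776  0.0012 -0.1047] bar hook x,z mm 46.84477376374182 -2.421402890026181 q5 85.90959556868313 y off 0.0004950668151521295
```

Emit:
jog_arm:
  plan: "0 0 0 0.15 0 0.1 255;0 0 0 0.15 0 0.1 255;0 0 0 0.15 0 0.1 255;0 0 0 0.15 0 0.1 255;0 0 0 0.1 0 0.07 255;0 0 0 0 0 0 255;0 0 0 0 0 0 255"

```text
time_s: 21.48
position: [0.5648, 0.0399, 0.194]
tool_rot: [[-1.0, -0.003, 0.002], [-0.003, 1.0, -0.0], [-0.002, -0.0, -1.0]]
ft_force: [1.1, -0.3, 4.4]
grip_width: 0.0332
gripper_force: 81.8
```

```bash
python3 st.py
```

```text
t 21.6333 p [0.5648 0.0399 0.1939] F-base [ 0.2835 -0.2574  7.2078] bar tool [-0.0847  0.0012 -0.1096] bar hook x,z mm 55.366492811550245 -1.5318110778220102 q5 84.78871505500402 y off 0.0004980146829195764
```

Emit:
jog_arm:
  plan: "0 0 0 0.1 0 -0.11 255;0 0 0 0.1 0 -0.11 255;0 0 0 0 0 0 255;0 0 0 0.1 0 0.08 255;0 0 0 0.1 0 0.08 255;0 0 0 0 0 0 255;0 0 0 0 0 0 255"

```text
time_s: 22.27
position: [0.5602, 0.04, 0.1939]
tool_rot: [[-1.0, -0.003, -0.0], [-0.003, 1.0, -0.0], [0.0, -0.0, -1.0]]
ft_force: [-0.7, -0.2, 1.8]
grip_width: 0.0329
gripper_force: 81.5
```

```bash
python3 st.py
```

```text
t 22.4167 p [0.5602 0.04   0.1939] F-base [-1.1151 -0.1902  4.2943] bar tool [-0.089   0.0011 -0.1097] bar hook x,z mm 58.76657694510389 1.1426618679807634 q5 84.65030757435584 y off 0.000449197963259534
```

Emit:
jog_arm:
  plan: "0 0 0 0.1 0 0.05 255;0 0 0 0.08 0 0.05 255;0 0 0 0 0 0 255;0 0 0 0 0 0 255"

```text
time_s: 22.8
position: [0.5597, 0.0399, 0.1935]
tool_rot: [[-1.0, -0.003, 0.003], [-0.003, 1.0, -0.0], [-0.003, -0.0, -1.0]]
ft_force: [5.3, -0.5, 4.2]
grip_width: 0.0329
gripper_force: 81.7
```

```bash
python3 st.py
```

```text
t 22.95 p [0.5597 0.0399 0.1935] F-base [ 4.7826 -0.1509  6.6608] bar tool [-0.09    0.0012 -0.1098] bar hook x,z mm 59.537043505451074 1.7309929948359677 q5 84.29147325152749 y off 0.0005357423263641178
```

The tug reads 8.2 N along the hook, so the catch holds. I'll take a quick look to confirm the gate shut.

```bash
python3 - <<'E'
from look import *
im=imaging.get_image("scene"); 
cv2.imwrite("pics/clip.png",cv2.resize(im["pixels"][190:260,220:320,::-1],None,fx=8,fy=8,interpolation=cv2.INTER_CUBIC))
E
```

```text
(no output)
```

View pics/clip.png

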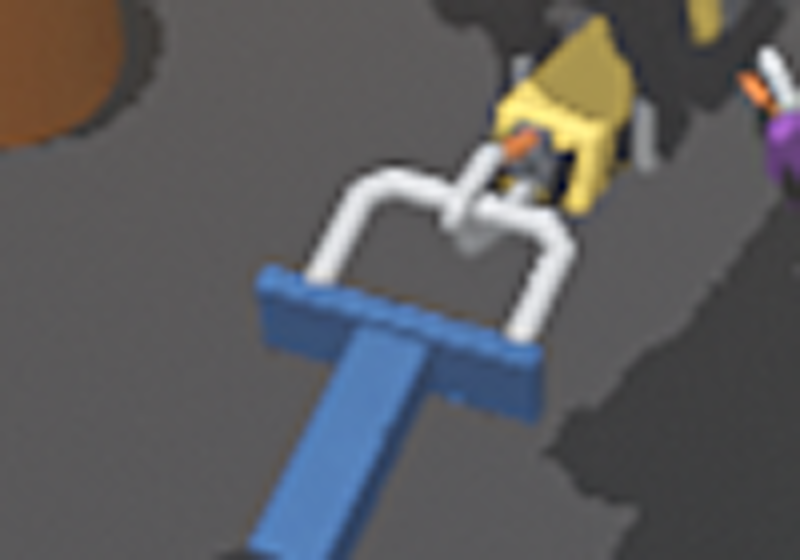

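The scene crop shows the front bar inside the hook, with the orange gate (520,145) closed in line with the nose. I'll ease the tug, then let the lamp down by rotating about the bar.

Emit:
jog_arm:
  plan: "0 0 0 -0.15 0 -0.13 255;0 0 0 -0.15 0 -0.13 255;0 0 0 0 0 0 255;0 -2.5 0 -0.48 0 0.39 255;0 -2.5 0 -0.48 0 0.4 255;0 -2.5 0 -0.48 0 0.4 255;0 -2.5 0 -0.48 0 0.39 255;0 0 0 0 0 0 255"

```text
time_s: 23.72
position: [0.5809, 0.0402, 0.1801]
tool_rot: [[-0.985, -0.003, 0.173], [-0.003, 1.0, 0.001], [-0.173, 0.0, -0.985]]
ft_force: [-4.0, 0.1, 0.3]
grip_width: 0.0331
gripper_force: 81.4
```

```bash
cat >> st.py <<'E'
print("phi",np.degrees(np.arctan2(R0[0,2],-R0[2,2])),np.round(s["q"],1),"w",s["grip_width"],s["gripper_force"])
E
python3 st.py
```

```text
t 23.8667 p [0.5813 0.0401 0.1808] F-base [-2.5114 -0.21    1.8979] bar tool [-0.0881  0.0011 -0.1093] bar hook x,z mm 57.76868583700068 0.8340177849885493 q5 70.5736156403977 y off 0.0004229855374211217
phi 9.87221950054715 [ -8.5  20.8  78.9   1.6  70.6 -99. ] w 0.03290940070904282 81.22229218482971
```

Emit:
jog_arm:
  plan: "0 0 0 -0.05 0 -0.17 255;0 0 0 -0.05 0 -0.17 255;0 -2.5 0 -0.52 0 0.36 255;0 -2.5 0 -0.51 0 0.36 255;0 -2.5 0 -0.51 0 0.36 255;0 -2.5 0 -0.51 0 0.36 255;0 0 0 0 0 0 255;0 0 0 0 0 0 255"

```text
time_s: 24.58
position: [0.6052, 0.0401, 0.1753]
tool_rot: [[-0.94, -0.003, 0.34], [-0.002, 1.0, 0.001], [-0.34, 0.0, -0.94]]
ft_force: [-0.0, 1.5, -1.8]
grip_width: 0.0328
gripper_force: 80.8
```

```bash
python3 st.py
```

```text
t 24.7333 p [0.6058 0.04   0.1757] F-base [-0.44    0.3419  0.2563] bar tool [-0.0846  0.0012 -0.1053] bar hook x,z mm 52.51980839617715 1.689402006986012 q5 56.43498138651905 y off 0.0005155431701246615
phi 19.993713817329 [  -8.9   19.2   84.7    3.7   56.4 -100.6] w 0.03290624641633189 80.84861040115356
```

Emit:
jog_arm:
  plan: "0 -2.5 0 -0.45 0 0.37 255;0 -2.5 0 -0.45 0 0.37 255;0 -2.5 0 -0.45 0 0.37 255;0 -2.5 0 -0.45 0 0.37 255;0 -2.5 0 -0.45 0 0.37 255;0 -2.5 0 -0.45 0 0.37 255;0 0 0 0 0 0 255;0 0 0 0 0 0 255"

```text
time_s: 25.45
position: [0.6392, 0.0402, 0.1673]
tool_rot: [[-0.82, -0.003, 0.572], [-0.002, 1.0, 0.002], [-0.572, 0.0, -0.82]]
ft_force: [0.2, -0.4, -1.3]
grip_width: 0.0332
gripper_force: 80.9
```

```bash
python3 st.py
```

```text
t 25.6 p [0.6398 0.0402 0.168 ] F-base [ 0.0999 -0.3359  0.1435] bar tool [-0.0856  0.0012 -0.1056] bar hook x,z mm 53.48055543713362 2.0776804043621913 q5 33.37832618023051 y off 0.0004695315812122011
phi 35.01340777660713 [  -9.6   18.7   93.7   10.1   33.4 -106.5] w 0.03256274382228332 80.88519930839539
```

Emit:
jog_arm:
  plan: "0 -2.5 0 -0.45 0 0.37 255;0 -2.5 0 -0.45 0 0.37 255;0 -2.5 0 -0.45 0 0.37 255;0 -2.5 0 -0.45 0 0.37 255;0 0 0 0 0 0 255;0 0 0 0 0 0 255"

```text
time_s: 26.15
position: [0.6626, 0.0404, 0.167]
tool_rot: [[-0.708, -0.003, 0.706], [-0.002, 1.0, 0.002], [-0.706, 0.0, -0.708]]
ft_force: [-0.1, -0.3, -1.2]
grip_width: 0.0329
gripper_force: 80.9
```

```bash
python3 st.py
```

```text
t 26.3 p [0.663  0.0403 0.1678] F-base [-0.3775 -0.0664  0.4887] bar tool [-0.0864  0.0011 -0.1057] bar hook x,z mm 54.12042705231975 2.5114767627116006 q5 18.14366816586542 y off 0.00043593323325179874
phi 45.022256788716504 [  -9.9   19.8   98.9   23.5   18.1 -119.6] w 0.032650017648502394 80.91721773147583
```

Emit:
jog_arm:
  plan: "0 0 0 0.1 0 0.1 255;0 0 0 0.1 0 0.1 255;0 0 0 0.1 0 0.1 255;0 0 0 0 0 0 255;0 0 0 0 0 0 255"
  grip_force: 20

```text
time_s: 26.77
position: [0.6631, 0.0402, 0.1633]
tool_rot: [[-0.706, -0.003, 0.708], [-0.002, 1.0, 0.002], [-0.708, -0.0, -0.706]]
ft_force: [3.5, 0.2, -0.2]
grip_width: 0.0329
gripper_force: 80.8
```

```bash
python3 st.py
```

```text
t 26.9167 p [0.663  0.0402 0.1633] F-base [3.2073 0.1225 1.6483] bar tool [-0.0896  0.0012 -0.1088] bar hook x,z mm 58.64162700585329 2.18846241412092 q5 17.40797091176171 y off 0.0005297466022684353
phi 45.05763642699203 [  -9.9   20.2   99.3   24.5   17.4 -120.6] w 0.03301727367681131 80.73652625083923
```

Emit:
jog_arm:
  plan: "0 0 0 -0.15 0 0.25 158;0 0 0 -0.15 0 0.25 158;0 0 0 0 0 0 158;0 0 0 0 0 0 158"
  grip_force: 20

```text
time_s: 27.3
position: [0.6682, 0.0403, 0.1616]
tool_rot: [[-0.707, -0.003, 0.707], [-0.002, 1.0, 0.002], [-0.707, -0.0, -0.707]]
ft_force: [-4.2, -0.2, 1.1]
grip_width: 0.0328
gripper_force: 82.6
```

```bash
python3 st.py
```

```text
t 27.45 p [0.6682 0.0403 0.1616] F-base [-4.2521  0.0581  3.3965] bar tool [-0.0871  0.0011 -0.1138] bar hook x,z mm 59.90249723914939 -3.23116697155771 q5 17.488646043929965 y off 0.00040090433154618395
phi 45.00901219037275 [  -9.8   20.8   98.6   24.    17.5 -120.1] w 0.03310547595350111 82.63129949569702
```

Emit:
jog_arm:
  plan: "0 0 0 0 0 0 156;0 0 0 0 0 0 155;0 0 0 0 0 0 155;0 0 0 0 0 0 154;0 0 0 0 0 0 154"

```text
time_s: 27.92
position: [0.6685, 0.0403, 0.1614]
tool_rot: [[-0.707, -0.003, 0.707], [-0.002, 1.0, 0.002], [-0.707, -0.0, -0.707]]
ft_force: [-1.8, -0.5, -1.2]
grip_width: 0.0342
gripper_force: 10.5
```

```bash
python3 st.py
```

```text
t 28.0667 p [0.6684 0.0403 0.1614] F-base [-1.6622  0.0133  1.6495] bar tool [-0.087   0.0012 -0.114 ] bar hook x,z mm 60.00966756368715 -3.4612477115328404 q5 17.48893813558744 y off 0.0004709939140262264
phi 45.00500793142047 [  -9.8   20.8   98.6   24.    17.5 -120.1] w 0.03370731770515336 10.464144945144653
```

Emit:
jog_arm:
  plan: "0 0 0 -0.2 0 0.3 154;0 0 0 -0.2 0 0.3 154;0 0 0 -0.2 0 0.3 154;0 0 0 -0.2 0 0.3 154;0 0 0 -0.2 0 0.3 154;0 0 0 -0.2 0 0.3 154;0 0 0 0 0 0 154;0 0 0 0 0 0 154"

```text
time_s: 28.78
position: [0.6902, 0.0402, 0.1579]
tool_rot: [[-0.706, -0.003, 0.708], [-0.002, 1.0, 0.002], [-0.708, -0.0, -0.706]]
ft_force: [1.0, -0.2, 3.6]
grip_width: 0.0341
gripper_force: 11.0
```

```bash
python3 st.py; python3 -c "
from look import *
face()"
```

```text
t 28.9333 p [0.6899 0.0402 0.1579] F-base [1.1558 0.1308 5.9578] bar tool [-0.0745  0.0012 -0.1317] bar hook x,z mm 61.88362209968001 -24.967165364965627 q5 17.967367404722058 y off 0.0005400645098157722
phi 45.08600283433675 [  -9.4   22.9   95.7   22.3   18.  -118. ] w 0.03443214250119025 11.048966199159622
n tool [ 0.6482  0.0024 -0.7615] psi -40.4047005712143 ztop at x=0 -0.07159097175733928 3742 [-0.0145 -0.0152 -0.0843] [0.0982 0.0181 0.0121]
```

Emit:
jog_arm:
  plan: "0 0 0 -0.08 0 -0.08 154;0 0 0 0 0 0 154;0 0 0 0 0 0 153;0 0 0 0 0 0 153;0 0 0 0 0 0 152;0 0 0 0 0 0 150;0 0 0 0 0 0 147;0 0 0 0 0 0 140;0 0 0 0 0 0 120;0 0 0 0 0 0 90"

```text
time_s: 29.87
position: [0.6896, 0.0403, 0.1584]
tool_rot: [[-0.707, -0.003, 0.707], [-0.002, 1.0, 0.002], [-0.707, -0.0, -0.707]]
ft_force: [0.1, -0.3, 0.4]
grip_width: 0.0547
gripper_force: 0.0
```

```bash
python3 st.py; python3 -c "
from look import *
face()
import time
face()"
```

```text
t 30.0167 p [0.6896 0.0403 0.1585] F-base [ 0.0146 -0.3038  2.5754] bar tool [-0.0742  0.0012 -0.1311] bar hook x,z mm 61.245400534476104 -24.773745845512348 q5 18.156527378646985 y off 0.00045205453848757074
phi 45.016109985824066 [  -9.4   22.8   95.6   22.    18.2 -117.8] w 0.0554218092308743 0.0
n tool [ 0.6444 -0.0029 -0.7647] psi -40.1230419157713 ztop at x=0 -0.07195794147025746 3768 [-0.0141 -0.0152 -0.0843] [0.099  0.0177 0.0124]
n tool [ 0.6445 -0.0033 -0.7646] psi -40.125515156227756 ztop at x=0 -0.07198468825228155 3769 [-0.0147 -0.0155 -0.0845] [0.0986 0.0179 0.0119]
```

Emit:
jog_arm:
  plan: "0 0 0 0 0 -0.5 60;0 0 0 0 0 -1 60;0 0 0 0 0 -1.5 60;0 0 0 0 0 -2 60;0 0 0 0 0 -3 60;0 0 0 0 0 -3 60;0 0 0 0 0 -3 60;0 0 0 0 0 -2 60;0 0 0 0 0 0 60;0 0 0 0 0 0 60"

```text
time_s: 31.0
position: [0.576, 0.04, 0.2729]
tool_rot: [[-0.705, -0.002, 0.709], [-0.002, 1.0, 0.001], [-0.709, -0.001, -0.705]]
ft_force: [0.5, -0.0, -0.5]
grip_width: 0.0654
gripper_force: 0.0
```

```bash
python3 - <<'E'
from look import *
s=env.observe(); print(s["position"],s["ft_force"],s["time_s"])
im=imaging.get_image("scene"); W=cloud(im)
def ang():
    im=imaging.get_image("wrist"); w=cloud(im); hsv=cv2.cvtColor(im["pixels"],cv2.COLOR_RGB2HSV)
    m=(hsv[...,0]>18)&(hsv[...,0]<38)&(hsv[...,1]>110)&(abs(w[...,1]-.042)<.03)&(w[...,0]>.5)&(w[...,0]<.75); P=w[m]; c=P.mean(0); e,v=np.linalg.eigh((P-c).T@(P-c)); print(len(P),c,v[:,2])
ang(); ang()
for q in ["tape_measure","nut_jar","spray_can","paper_roll"]:
    for r in models.outline_of("scene",q)[:1]:
        p=W[r["region"]]; print(q,round(r["confidence"],2),np.nanmedian(p,0),np.round(r["bbox"]))
cv2.imwrite("pics/end.png",cv2.resize(im["pixels"][150:300,200:400,::-1],None,fx=4,fy=4,interpolation=cv2.INTER_CUBIC))
E
```

```text
[0.576  0.04   0.2729] [ 0.508  -0.0013 -0.4567] 31.0
4903 [0.6363 0.0416 0.1699] [ 0.0432 -0.0078  0.999 ]
4927 [0.6362 0.0415 0.1701] [ 0.047  -0.0087  0.9989]
tape_measure 0.96 [0.6012 0.2188 0.0576] [352. 278.  18.  33.]
nut_jar 0.85 [ 0.4759 -0.2481  0.1139] [217. 182.  36.  55.]
spray_can 0.91 [ 0.7111 -0.2758  0.1082] [166. 238.  25.  46.]
paper_roll 0.59 [0.7022 0.3763 0.219 ] [403. 304.  69.  90.]
```

View pics/end.png

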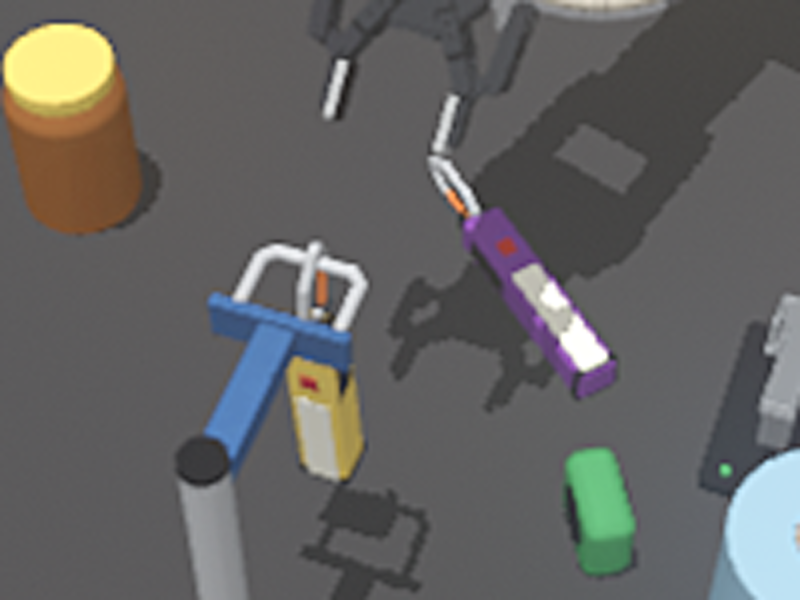

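The lamp hangs still and upright (about 3° off vertical) with the gate shut. The gripper is clear, and the jar, can, tape measure and paper roll are where they were. I'll hand it in.

```bash
python3 -c "
from rig import job
print(job.close_job())"
```

```text
the job is handed in; nothing more can be done
None
```

The job is handed in, verdict not reported: the lamp hangs still from the loop with its gate shut, after an 8.2 N tug and a first grasp that slipped and dropped it onto the tape measure, which did not visibly move.

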